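# Sort stained-slide boxes by stain-check tag: file the green, quarantine the red

### The job

Sort the two blue slide boxes on the draining board by their stain-check tags: the green-tagged one goes flat into the empty pocket of the white filing tray, the red-tagged one flat into a pocket inside the red steel quarantine box. The quarantine box is shut with a hasp, so flip the hasp up off its staple and right clear first, then raise the lid and leave it standing open. Keep the slide boxes level, there is glass inside, and leave the filed box, the stain bottles and the timer where they are.

Things in the scene. Friction and masses are not known exactly. Their poses are not given: they have to be found in the camera images.
- hasp (a joint): angle (rad) of the steel hasp on the front (robot's side) of the red quarantine box: 0 = hanging down over the staple, 1.57 = straight out from the front, 2.6 = its stop, leaning up over the lid's edge. Stiff hinge (0.03 N m): it stays where it is left. Below about 0.5 rad it holds the lid shut.
- hasp_lip (a point): grasp point: centre of the rolled end of the hasp's finger lip, a steel roll 28 mm long (y), 9 mm thick. The strap, 28 mm wide, hangs 36 mm from its hinge and its foot is turned outward (18 mm wide) to the roll, 26 mm out from the strap, 22 mm above the worktop while hanging, 36 mm from the front wall. Staple loop 5 mm wide stands above it. Pinched lightly by its two ends the roll turns in the pads.
- hasp_hinge_line (a point): centre of the hasp's hinge line, parallel to the box's y at the lid's front edge, 56 mm above the worktop; moves with the lid. With the lid shut and the hasp hanging, the lip point is 26 mm in front of it (-x of the box) and 34 mm below it.
- case_lid (a joint): angle (rad) of the quarantine box's lid: 0 = shut, 1.57 = upright, 1.75 = its stop. Hinged along the rear, it opens upward and away from the robot; its stiff hinge (0.3 N m, lid 350 g) holds it wherever it is left; lifting at a tab takes about 4 N. A wall shelf hangs 0.68 m above the worktop, behind the box.
- lid_hinge_line (a point): centre of the lid's hinge line (fixed), along the rear edge of the quarantine box, parallel to the box's y axis, 56 mm above the worktop.
- lid_tab_right (a point): grasp point on the right-hand (seen from the robot) of two black lift tabs on the lid's front edge: 24 mm wide (y), 8 mm thick, level when shut, standing 31 mm out; point 19 mm out from the edge, 149 mm from the lid's hinge line, 60 mm above the worktop. Pinched across 24 mm it can turn in the pads; reach at most 12 mm past its mid-thickness, or the wider lid edge meets the fingers as it rises.
- lid_tab_left (a point): the same point on the left-hand lift tab, 148 mm away along the box's y axis.
- case: red steel quarantine box, 124 (x) x 184 (y) x 60 mm high with lid; does not move. Origin: centre of underside; x from the front (hasp, robot's side) to the rear, y left, z up. Walls 3 mm thick, 56 mm high. Inside, a grey insert (top 12 mm above the worktop) has two pockets side by side, each 100 (x) x 46 (y) mm and 8 mm deep.
- reject_pocket_left (a point): centre of the floor of the left pocket inside the quarantine box, 4 mm above the worktop, 42 mm left of the box's centre. Axes of the box; the pocket's 100 mm length runs along x. Both pockets are empty, either will do.
- reject_pocket_right (a point): the same for the right pocket, 42 mm to the right of the box's centre.
- pass_pocket (a point): centre of the floor of the empty right-hand pocket of the white filing tray, 4 mm above the worktop. Tray 70 (x) x 220 (y) x 12 mm, green stripe on its front, does not move; pocket 46 (x) x 100 (y) mm, 8 mm deep, its length along this point's y. The other pocket, 105 mm to the left, holds a filed green-tagged slide box.
- green_box_mid (a point): centre (half-way up) of the closed blue slide box with the GREEN tag on one end of its lid, 40 (x) x 90 (y) x 32 mm, 90 g, lid fixed shut; lies on the draining board, 1 mm above the worktop level. Its length is along y, z is up; either end may face either way in a pocket.
- red_box_mid (a point): the same for the blue slide box with the RED tag, of the same size, also on the draining board.
- filed_box_mid (a point): centre of the slide box with a green tag that is already filed in the left-hand pocket of the tray; leave it there.
- stain_bottle_a: brown stain bottle with white cap, 44 mm across, 98 mm high, origin at the centre of its underside; stands on the draining board beyond the slide boxes; leave it.
- stain_bottle_b: blue stain bottle, 44 mm across, 98 mm high, origin at the centre of its underside; stands on the draining board beyond the slide boxes; leave it.
- timer: white bench timer, 60 x 68 x 24 mm, origin at the centre of its underside; stands behind the quarantine box, beside the analyser; leave it.

How it is judged:
By the outcome, as a careful person would: the job done as asked, in the order asked, and still so for the second after the job is handed in, with the robot touching nothing.
It also fails if it takes over 67 s, if anything falls off the work surface, if the arm or the gripper's body presses on something with over 40 N, if the wrist force passes 120 N, or if a joint passes its speed limit or range.

### The arm

A 6-joint arm with a two-finger parallel gripper is mounted at the origin on a cart in front of the work surface, level with it; the furniture and walls round the work are solid. World frame = base frame: x ahead of the robot, y to its left, z up, the work surface at z = 0. Lengths are in mm, angles in rad, forces in N, time in s.
With the tool pointing down it reaches from about 350 to 775 mm from the base axis. Payload 7.3 kg.
Tool frame: the origin (TCP) lies between the finger pads; the fingertips stand 14 mm ahead of it and the grasp point (between the pads) lies 5 mm behind it; y points along the fingers, z is the direction in which the jaws open and shut, and the axes are right-handed (so a half turn about y gives the same grasp; the last joint's range is limited). The gripper opens to 92 mm and grips with 3 to 60 N. Pads are 19 mm wide; open, the fingers measure 130 mm over their backs; the gripper's body (75 mm by 190 mm) begins 47 mm behind the grasp point.
Start: joints at [1.041, 0.342, 1.524, -0, 1.275, -0.146], TCP at [196.571, 486.83, 240.741] pointing down, gripper open.
Joint ranges: [-2.53, 2.53], [-0.77, 2.02], [0.04, 2.7], [-1, 4.14], [0.28, 2.66], [-3.11, 3.11]. Speed limits (rad/s): [2.57, 2.57, 3.14, 3.14, 3.14, 3.14].

### API

Orientations are given as [roll, pitch, yaw] about the fixed x, y, z axes, in that order (R = Rz(yaw) Ry(pitch) Rx(roll)).
In Python, from plant import bot, vision, order gives the robot as it stands.
- The arm moves only by the tool apply_moves, never from a script. Its argument "rows" is a list of rows, each a list of 3 entries, a list of its own where there are three numbers: the shift along the tool's x, y, z in cm, then the turn about the tool's y in rad, then the finger opening in cm, from 0 to 9.18. A call has 1 to 5 rows; each row is the pose to reach, as a shift and turn from the pose measured when the call began, along the tool's axes at that moment; what a row does not reach only later rows make up. A row lasts 1/8 s, in which the tool goes at most 62.5 mm and 10.7 degrees, less where a joint would pass 70% of its speed; a pose out of reach is approached as far as the arm can. A call with a gripper value outside its range is refused whole. The fingers move at their own pace and stop on an object; the grip force is fixed at half the most. Time passes only in rows, so rows that repeat a pose let the fingers close. It gives the time, the measured TCP pose, the force and the opening at its end, in the units of the state.
- bot.get_obs(): the state, without advancing time (a new reading comes with each control period).
- vision.capture(name): name is "side" or "top" or "wrist"; returns the picture (420x560x3 uint8, red, green, blue); there is no depth.
- vision.camera_info(name): a dict with "mtx" (3x3 intrinsics, pixels), "rvec" (rotation vector, rad) and "tvec" (3), from world to camera coordinates, as OpenCV has them. Camera axes: x right, y down, z forward; pixel columns grow to the right and rows downward; lengths in mm; the calibration is good to about 2 mm. The wrist camera is an equidistant fisheye: a pixel r from the principal point sees the ray r / f radians off the axis. A picture is of the moment at which its call begins: read the wrist's pose just before it. camera_info takes no time and is no camera call; for the wrist camera it gives the pose at the moment of the call.
- order.close_job(): hands the job in, once; it reports no verdict.
The state is a dict: "time": time; "joint_positions": joint angles; "dq": joint speeds; "tau": joint torques, N m; "tool_pos": TCP position; "tcp_rot": TCP orientation; "contact_force": force on the tool from outside, world axes, zero at the start; "moment": the same for the moment, N m; "grip_width": finger opening in mm.
Only numpy, scipy, OpenCV 4.12 (cv2) and the standard library are available. Lean on these libraries where they do the work, as an engineer would, in place of code of your own. Each camera call takes 0.05 s, during which the arm holds its last target.

## Working session

There is one attempt and no reset: what is moved stays moved. The work goes in short steps, Python scripts to look and compute and a tool call to move; the robot and the scene stay as the last step left them, time stands still between calls to the robot, and variables do not carry over. Pictures are saved under pics/ and viewed, and the job is handed in when it is done.

Besides the shell and the picture viewer there is one more tool, called after "Call:" as name(argument=value, ...) on one line, values as JSON. apply_moves: Moves the arm, as the interface text tells. Its arguments: {"type":"object","properties":{"rows":{"type":"array","items":{"type":"array"}}},"required":["rows"]}

```bash
ls; mkdir -p pics; python3 - <<'E'
from plant import bot,vision,order
import cv2
print(bot.get_obs())
for n in ["side","top","wrist"]:
    print(n,vision.camera_info(n))
    cv2.imwrite(f"pics/{n}0.png",vision.capture(n)[:,:,::-1])
E
```

```text
pics
{'time': 0.0, 'joint_positions': array([ 1.04102614e+00,  3.42708168e-01,  1.52500913e+00,  4.65572451e-06,
        1.27537486e+00, -1.46000623e-01]), 'dq': array([-0.0001111 , -0.00089641, -0.00014247,  0.00105765,  0.00070562,
       -0.00040048]), 'tau': array([ 1.61944776e-03, -4.31245422e+01, -2.44222802e+01,  7.18597183e-02,
        5.59482677e-02, -2.06335158e-04]), 'tool_pos': array([196.35632401, 486.49266   , 240.05524551]), 'tcp_rot': array([-1.57227922e+00,  2.22554949e-04, -3.83771083e-01]), 'contact_force': array([-0.63919711, -0.44080476,  0.27744765]), 'moment': array([ 0.02951211, -0.02055589, -0.03156163]), 'grip_width': 91.55651462296946}
side {'mtx': array([[449.28330478,   0.        , 282.12667363],
       [  0.        , 449.28330478, 214.57312959],
       [  0.        ,   0.        ,   1.        ]]), 'rvec': array([ 2.2728307 , -0.46140374,  0.17412015]), 'tvec': array([-527.97083658,  212.94645786, 1062.79075688])}
top {'mtx': array([[499.86297915,   0.        , 272.90146031],
       [  0.        , 499.86297915, 205.99502458],
       [  0.        ,   0.        ,   1.        ]]), 'rvec': array([ 2.1286291 , -2.11625332,  0.2083779 ]), 'tvec': array([  18.59156019,  597.57383467, 1394.8957274 ])}
wrist {'mtx': array([[325.1922621 ,   0.        , 280.09524137],
       [  0.        , 325.1922621 , 210.95998785],
       [  0.        ,   0.        ,   1.        ]]), 'rvec': array([-2.38275244, -1.60743614, -0.24969509]), 'tvec': array([-525.2086366 ,  -37.18208028,  391.21269754])}
```

View pics/top0.png

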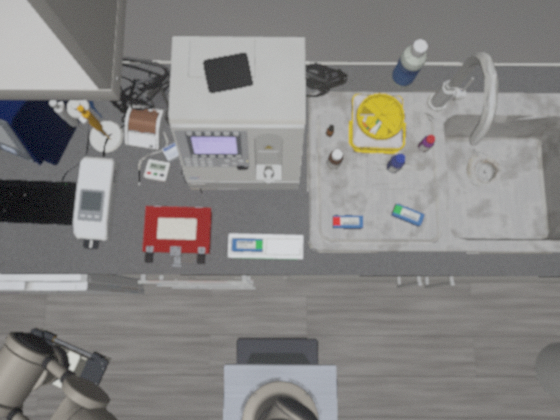

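View pics/side0.png

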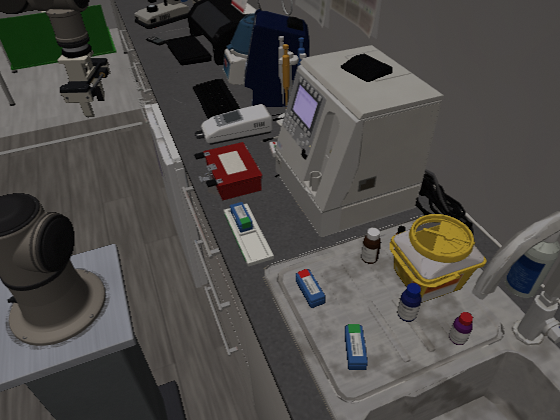

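View pics/wrist0.png

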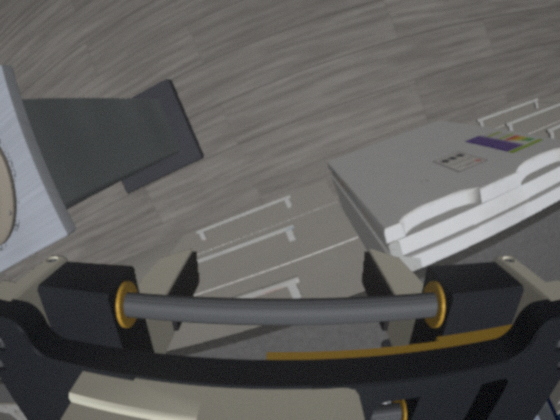

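```bash
cat > h.py <<'E'
import numpy as np,cv2
from plant import bot,vision,order
def ray(cam,uv,info=None):
    i=info or vision.camera_info(cam)
    R,_=cv2.Rodrigues(i["rvec"]);K=i["mtx"]
    p=np.array([(uv[0]-K[0,2])/K[0,0],(uv[1]-K[1,2])/K[1,1]])
    if cam=="wrist":
        r=np.hypot(*p); s=np.sin(r)/r if r>1e-9 else 1
        d=np.array([p[0]*s,p[1]*s,np.cos(r)])
    else: d=np.array([p[0],p[1],1.])
    return -R.T@i["tvec"],R.T@d
def onz(cam,uv,z,info=None):
    c,d=ray(cam,uv,info); return c+d*(z-c[2])/d[2]
def proj(cam,P,info=None):
    i=info or vision.camera_info(cam)
    R,_=cv2.Rodrigues(i["rvec"]);K=i["mtx"]
    q=R@np.asarray(P,float)+i["tvec"]
    if cam=="wrist":
        rr=np.hypot(q[0],q[1]);th=np.arctan2(rr,q[2]);q2=q[:2]/rr*th
    else:q2=q[:2]/q[2]
    return q2*K[0,0]+K[:2,2]
E
python3 - <<'E'
import cv2
t=cv2.imread('pics/top0.png');s=cv2.imread('pics/side0.png')
def crop(im,x0,y0,x1,y1,k,n):
    cv2.imwrite(n,cv2.resize(im[y0:y1,x0:x1],None,fx=k,fy=k,interpolation=cv2.INTER_CUBIC))
crop(t,130,195,310,270,4.4,'pics/c1.png')
crop(t,310,190,450,250,5,'pics/c2.png')
crop(s,190,135,290,270,4.4,'pics/c3.png')
crop(s,280,250,400,380,4.4,'pics/c4.png')
E
```

```text
(no output)
```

View pics/c1.png

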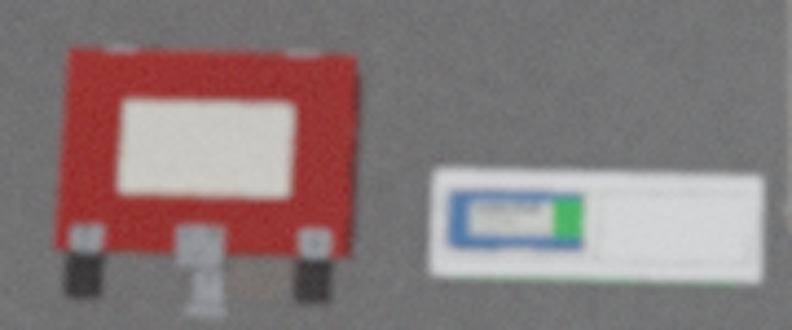

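View pics/c2.png

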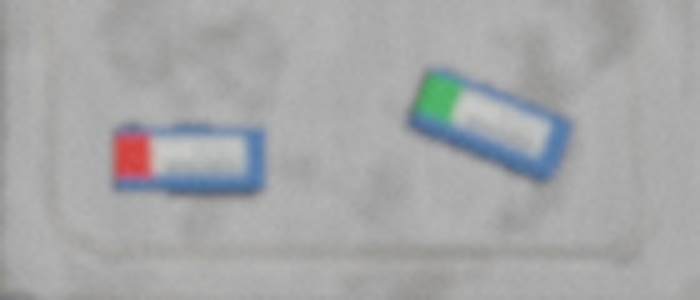

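View pics/c3.png

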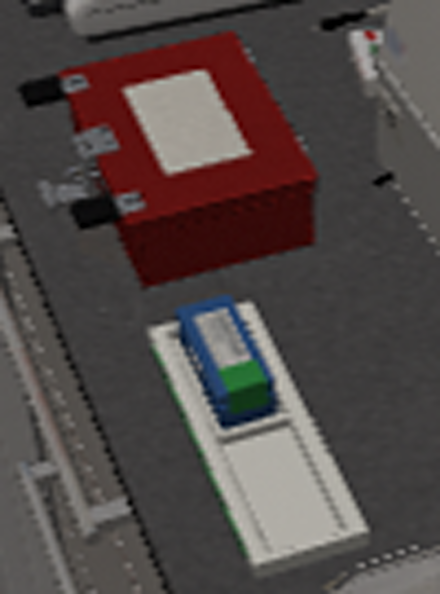

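View pics/c4.png

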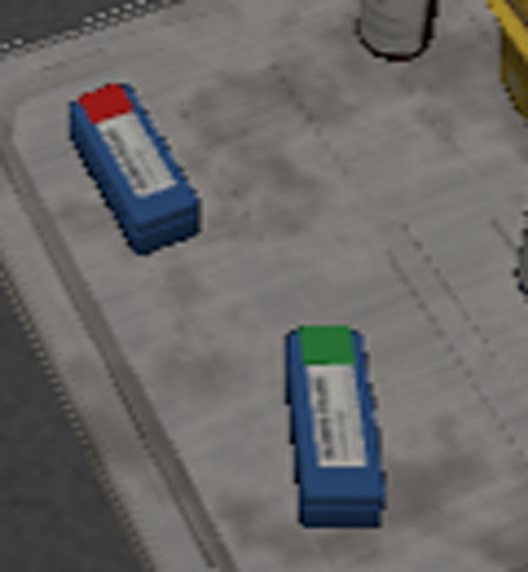

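```bash
cat > fit.py <<'E'
from h import *
from scipy.optimize import least_squares
I={c:vision.camera_info(c) for c in("top","side")}
def un(p,o,k): return np.array([(p[0]+.5)/k-.5+o[0],(p[1]+.5)/k-.5+o[1]])
def fit(name,dx,dy,z,T,S,to,tk,so,sk,x0):
    # order FL, RL, RR, FR (x front neg, y left pos)
    L=[(-dx/2,dy/2),(dx/2,dy/2),(dx/2,-dy/2),(-dx/2,-dy/2)]
    def f(v,cams):
        c,s=np.cos(v[2]),np.sin(v[2]);r=[]
        for cam,P,o,k in cams:
            for (a,b),p in zip(L,P):
                if p is None: continue
                W=[v[0]+c*a-s*b,v[1]+s*a+c*b,z]
                r+=list(proj(cam,W,I[cam])-un(p,o,k))
        return np.array(r)
    A=("top",T,to,tk);B=("side",S,so,sk)
    for n,cs in(("both",[A,B]),("top",[A]),("side",[B])):
        r=least_squares(f,x0,args=(cs,),x_scale=[10,10,.1],loss='soft_l1')
        print(name,n,r.x.round(3),"rms px",np.sqrt(np.mean(r.fun**2)).round(2))
a=((130,195),4.4);b=((310,190),5);c=((190,135),4.4);d=((280,250),4.4)
fit("case",124,184,60,[(58,248),(70,48),(356,57),(350,258)],[(62,72),(237,33),(315,182),(122,222)],*a,*c,[480,280,0])
fit("tray",70,220,12,[(430,274),(433,167),(764,176),(762,283)],[(150,328),(250,300),(367,530),(253,562)],*a,*c,[440,30,0])
fit("red",40,90,33,[(113,190),(113,127),(265,128),(263,190)],[(72,100),(122,84),(198,200),(135,238)],*b,*d,[500,-200,0])
fit("green",40,90,33,[(410,122),(432,68),(570,122),(548,182)],[(290,330),(358,327),(383,500),(300,505)],*b,*d,[520,-370,-.3])
# bottle positions
for p in [(331,131),(336,157),(397,162),(427,144)]: print(p,onz("top",p,98,I["top"]).round())
print("timer",onz("top",(156,170),24,I["top"]))
for p in [(178,278),(305,190),(305,64),(170,190)]: print(p,onz("top",p,0).round())
E
python3 fit.py
```

```text
case both [ 5.27163e+02  2.96669e+02 -3.40000e-02] rms px 1.14
case top [ 5.27330e+02  2.97152e+02 -1.30000e-02] rms px 1.2
case side [ 5.26901e+02  2.95247e+02 -5.80000e-02] rms px 0.87
tray both [ 4.86775e+02  4.42930e+01 -2.10000e-02] rms px 0.38
tray top [ 4.86712e+02  4.35430e+01 -2.10000e-02] rms px 0.4
tray side [ 4.86973e+02  4.53340e+01 -2.10000e-02] rms px 0.23
red both [ 5.57308e+02 -1.99592e+02  6.00000e-03] rms px 1.37
red top [ 5.57637e+02 -1.97019e+02 -5.00000e-03] rms px 0.42
red side [ 5.56170e+02 -2.03304e+02  1.70000e-02] rms px 1.41
green both [ 5.79076e+02 -3.79351e+02 -3.95000e-01] rms px 1.23
green top [ 5.80045e+02 -3.75338e+02 -4.02000e-01] rms px 0.55
green side [ 5.78066e+02 -3.81614e+02 -3.97000e-01] rms px 1.05
(331, 131) [ 813. -146.   98.]
(336, 157) [ 734. -159.   98.]
(397, 162) [ 721. -334.   98.]
(427, 144) [ 775. -423.   98.]
timer [712.20778372 374.73144396  24.        ]
(178, 278) [391. 300.   0.]
(305, 190) [659. -76.   0.]
(305, 64) [1072.  -78.    0.]
(170, 190) [656. 335.   0.]
```

```bash
cat >> h.py <<'E'
from scipy.spatial.transform import Rotation as Ro
def mv(P,yaw=None):
    o=bot.get_obs();R=Ro.from_euler('xyz',o["tcp_rot"]).as_matrix()
    s=R.T@(np.array(P)-o["tool_pos"])/10
    psi=np.arctan2(R[1,0],R[0,0])
    t=0 if yaw is None else -(yaw-psi)
    return s.round(2),round(t,3),"rows>=",round(max(np.linalg.norm(s)/6.25,abs(t)/.186),1)
E
python3 - <<'E'
from h import *
o=bot.get_obs();R=Ro.from_euler('xyz',o["tcp_rot"]).as_matrix()
i=vision.camera_info("wrist");Rc,_=cv2.Rodrigues(i["rvec"])
c=-Rc.T@i["tvec"];print("cam in tool",R.T@(c-o["tool_pos"]),R.T@Rc.T)
print(mv([440,297,200],-.03))
# analyser corner estimates from side
for p in [(317,233),(275,170),(420,205)]:print(onz("side",p,0).round())
E
```

```text
cam in tool [ -83.55541373 -143.45230887    0.62740176] [[ 9.63812217e-05  9.52477870e-01  3.04607776e-01]
 [-6.00818163e-04 -3.04607667e-01  9.52477721e-01]
 [ 9.99999815e-01 -2.74814851e-04  5.42907545e-04]]
(array([29.68,  4.02, -8.45]), np.float64(-0.354), 'rows>=', np.float64(5.0))
[662. -28.   0.]
[663. 282.   0.]
[983. -44.  -0.]
```

```bash
python3 - <<'E'
import cv2
s=cv2.imread('pics/side0.png')
cv2.imwrite('pics/c5.png',cv2.resize(s[30:250,190:450],None,fx=2.7,fy=2.7,interpolation=cv2.INTER_CUBIC))
E
```

```text
(no output)
```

View pics/c5.png

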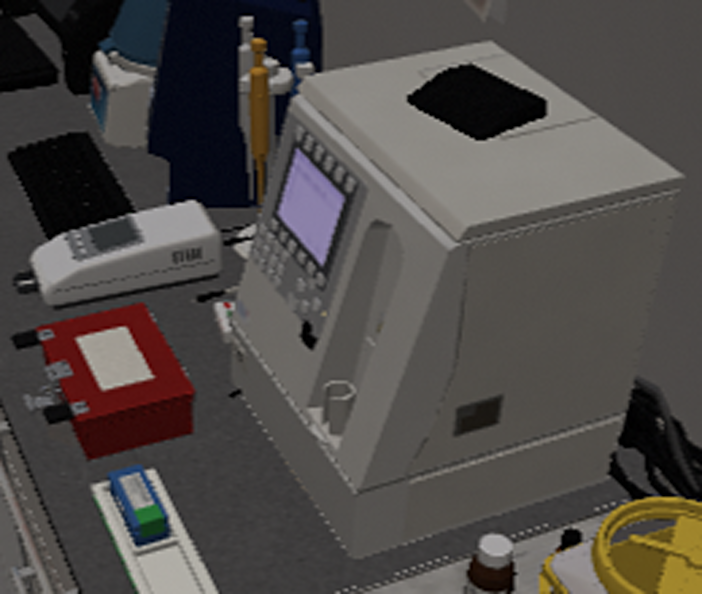

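Call:
apply_moves(rows=[[[6,0.8,-1.7],-0.07,5],[[12,1.6,-3.4],-0.14,5],[[18,2.4,-5.1],-0.21,5],[[24,3.2,-6.8],-0.28,5],[[29.7,4,-8.4],-0.35,5]])

```text
time: 0.78
tool_pos: [441.7, 295.9, 199.9]
tcp_rot: [-1.572, 0.001, -0.032]
contact_force: [0.3, 0.5, 0.6]
grip_width: 50.8
```

Call:
apply_moves(rows=[[[0,0,0],0,5]])

```text
time: 0.9
tool_pos: [444.1, 293.1, 198.8]
tcp_rot: [-1.573, 0.002, -0.037]
contact_force: [-0.2, -0.7, 0.2]
grip_width: 50.1
```

```bash
cat > shot.py <<'E'
import sys
from h import *
import pickle
n=sys.argv[1];cam=sys.argv[2] if len(sys.argv)>2 else "wrist"
i=vision.camera_info(cam);im=vision.capture(cam)
o=bot.get_obs();print(o["time"],o["tool_pos"].round(1),o["tcp_rot"].round(3),o["contact_force"].round(1),o["grip_width"].round(1))
cv2.imwrite(f"pics/{n}.png",im[:,:,::-1]);pickle.dump(i,open(f"{n}.pkl","wb"))
if len(sys.argv)>3:
    x0,y0,x1,y1=map(int,sys.argv[3:7]);k=min(800/(x1-x0),600/(y1-y0))
    cv2.imwrite(f"pics/{n}.png",cv2.resize(im[y0:y1,x0:x1,::-1],None,fx=k,fy=k,interpolation=cv2.INTER_CUBIC));print("k",k)
E
python3 shot.py w1 wrist
```

```text
Traceback (most recent call last):
  File "shot.py", line 6, in <module>
    o=bot.get_obs();print(o["time"],o["tool_pos"].round(1),o["tcp_rot"].round(3),o["contact_force"].round(1),o["grip_width"].round(1))
                                                                                                             ^^^^^^^^^^^^^^^^^^^^^
AttributeError: 'float' object has no attribute 'round'
```

```bash
sed -i 's/o\["grip_width"\].round(1)/round(o["grip_width"],1)/' shot.py; python3 shot.py w1 wrist
```

```text
1.0 [441.6 295.5 199.4] [-1.572  0.002 -0.034] [-0.6  0.3  0.6] 49.9
```

View pics/w1.png

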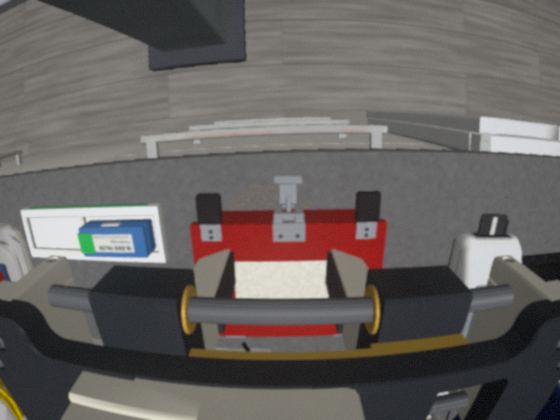

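```bash
python3 - <<'E'
import cv2
s=cv2.imread('pics/w1.png')
cv2.imwrite('pics/w1c.png',cv2.resize(s[165:265,185:395],None,fx=3.8,fy=3.8,interpolation=cv2.INTER_CUBIC))
cv2.imwrite('pics/w1d.png',cv2.resize(s[190:280,10:180],None,fx=4,fy=4,interpolation=cv2.INTER_CUBIC))
E
```

```text
(no output)
```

View pics/w1c.png

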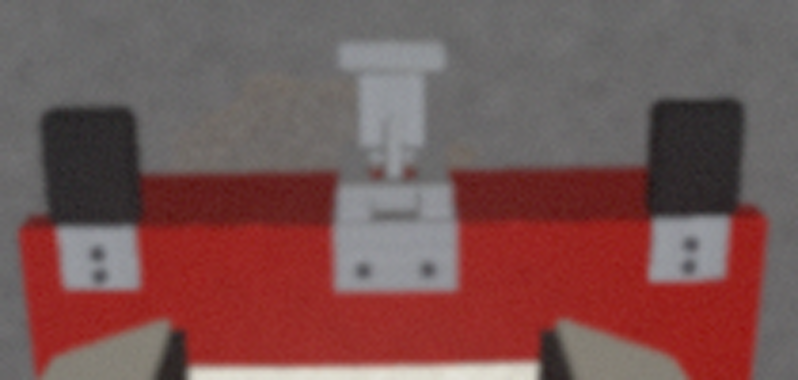

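View pics/w1d.png

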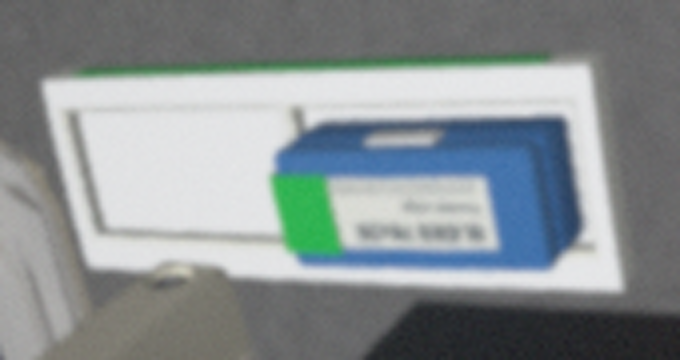

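```bash
python3 - <<'E'
from h import *;import pickle
i=pickle.load(open('w1.pkl','rb'))
def P(p,z,k=3.8,o=(185,165)):return onz("wrist",((p[0]+.5)/k-.5+o[0],(p[1]+.5)/k-.5+o[1]),z,i).round(1)
print("roll",P((338,55),22),P((446,55),22))
print("tabR",P((42,107),64),P((134,107),64),"tabL",P((652,100),64),P((744,100),64))
print("lid",P((22,226),60),P((768,216),60))
q=lambda p,z:P(p,z,4,(10,190))
print("tray FR,FL,RL,RR",*[q(p,12) for p in[(42,79),(590,64),(625,290),(92,268)]])
print("pocket FR, FL, RR, RL at z12",*[q(p,12) for p in[(66,108),(300,106),(100,232),(310,245)]])
E
```

```text
roll [427.7 289.1  22. ] [428.7 317.7  22. ]
tabR [428.3 219.3  64. ] [429.3 241.8  64. ] tabL [431.8 364.   64. ] [432.3 387.   64. ]
lid [459.6 209.4  60. ] [463.7 396.5  60. ]
tray FR,FL,RL,RR [449.9 -62.   12. ] [453.7 157.5  12. ] [523.6 156.7  12. ] [520.7 -61.7  12. ]
pocket FR, FL, RR, RL at z12 [460.6 -52.6  12. ] [462.9  54.7  12. ] [506.5 -51.5  12. ] [509.5  45.9  12. ]
```

```bash
python3 shot.py w2 wrist 185 165 395 265
```

```text
1.05 [441.  296.2 199.7] [-1.572  0.002 -0.032] [-0.8  0.2 -0.7] 49.9
k 3.8095238095238093
```

View pics/w2.png

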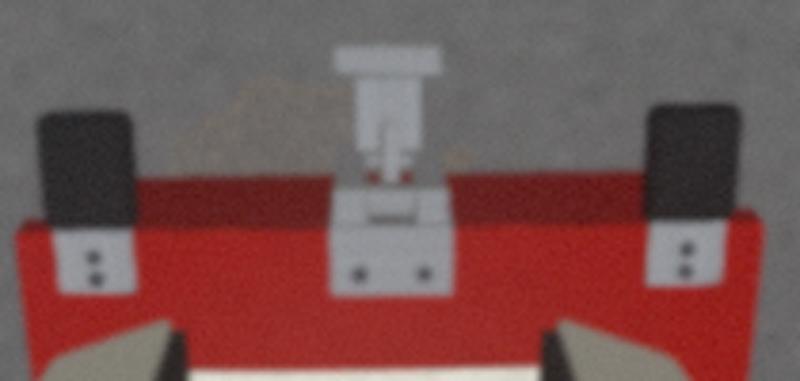

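```bash
python3 - <<'E'
from h import *;import pickle
i=pickle.load(open('w2.pkl','rb'))
def P(p,z,k=3.8095,o=(185,165)):return onz("wrist",((p[0]+.5)/k-.5+o[0],(p[1]+.5)/k-.5+o[1]),z,i).round(1)
print("roll",P((334,59),22),P((442,59),22))
print("tabR",P((38,111),64),P((130,111),64),"tabL",P((647,103),64),P((740,103),64))
print("lid",P((18,230),60),P((764,221),60))
print(mv([428.5,301.5,80],-.025))
E
```

```text
roll [427.8 288.9  22. ] [428.7 317.5  22. ]
tabR [428.3 219.2  64. ] [429.3 241.7  64. ] tabL [431.4 363.7  64. ] [431.9 386.8  64. ]
lid [459.7 209.3  60. ] [463.7 396.3  60. ]
(array([-1.25, 11.97,  0.5 ]), np.float64(-0.007), 'rows>=', np.float64(1.9))
```

Call:
apply_moves(rows=[[[-0.6,5,0.3],0,5],[[-1.2,10,0.6],-0.007,5],[[-1.25,14,0.6],-0.007,5],[[-1.25,14,0.6],-0.007,5]])

```text
time: 1.55
tool_pos: [425.5, 302.9, 57.8]
tcp_rot: [-1.574, 0.007, -0.023]
contact_force: [-0.9, 0.0, 0.3]
grip_width: 50.2
```

```bash
python3 shot.py w3 wrist 150 180 410 375
```

```text
1.6 [427.2 303.5  59.8] [-1.572  0.003 -0.023] [ 1.4 -1.2  0.8] 49.8
k 3.076923076923077
```

View pics/w3.png

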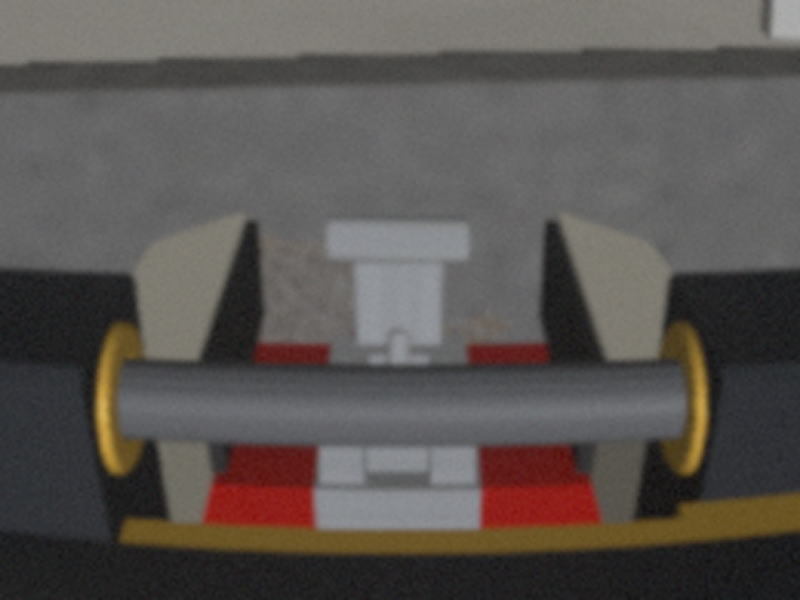

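```bash
python3 - <<'E'
from h import *;import pickle
i=pickle.load(open('w3.pkl','rb'));k=3.0769
P=lambda p,z:onz("wrist",((p[0]+.5)/k-.5+150,(p[1]+.5)/k-.5+180),z,i).round(1)
print(P((328,241),22),P((470,241),22),P((204,484),60),P((600,484),60))
print(mv([428.5,303.5,22],-.024))
E
```

```text
[429.3 289.   22. ] [429.9 317.3  22. ] [460.8 267.   60. ] [462.3 339.2  60. ]
(array([0.14, 3.78, 0.01]), np.float64(0.001), 'rows>=', np.float64(0.6))
```

Call:
apply_moves(rows=[[[0.2,3.8,0],0,5],[[0.2,3.8,0],0,5],[[0.2,3.8,0],0,2.5],[[0.2,3.8,0],0,2.5],[[0.2,3.8,0],0,2.5]])

```text
time: 2.22
tool_pos: [429.8, 302.5, 23.0]
tcp_rot: [-1.574, 0.002, -0.022]
contact_force: [2.0, -6.4, 4.2]
grip_width: 26.8
```

Call:
apply_moves(rows=[[[-0.76,-0.75,0],0,2.5],[[-1.31,-1.66,0],0,2.5],[[-1.62,-2.68,0],0,2.5],[[-1.67,-3.75,0],0,2.5],[[-1.45,-4.8,0],0,2.5]])

```text
time: 2.85
tool_pos: [414.2, 302.4, 71.5]
tcp_rot: [-1.575, 0.004, -0.022]
contact_force: [-3.0, -3.0, -4.7]
grip_width: 27.1
```

Call:
apply_moves(rows=[[[0.58,-0.9,0],0,2.5],[[1.28,-1.71,0],0,2.5],[[2.15,-2.33,0],0,2.5],[[3.15,-2.71,0],0,2.5],[[4.21,-2.83,0],0,2.5]])

```text
time: 3.48
tool_pos: [454.6, 301.6, 100.1]
tcp_rot: [-1.576, 0.007, -0.022]
contact_force: [-3.8, -2.5, -0.1]
grip_width: 26.3
```

```bash
python3 shot.py w4 wrist 100 150 460 400
```

```text
3.525 [456.4 301.6 100.2] [-1.575  0.005 -0.022] [-2.6 -3.2  0.5] 26.7
k 2.2222222222222223
```

View pics/w4.png

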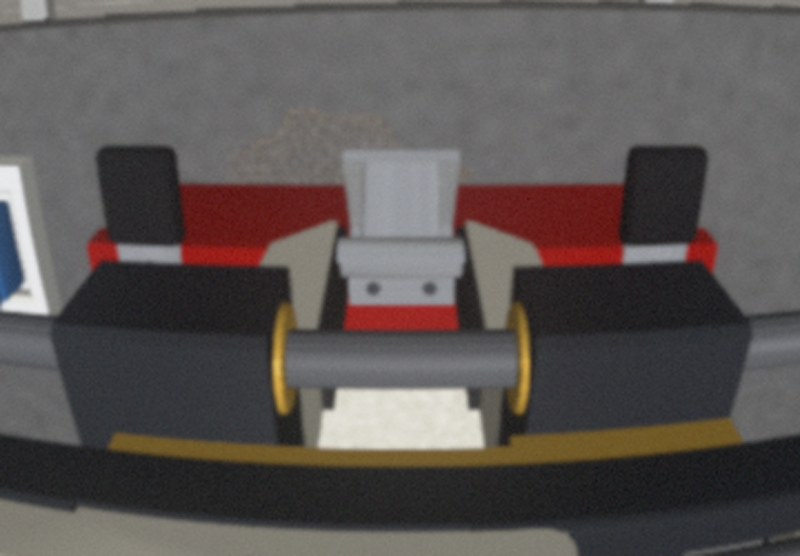

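Call:
apply_moves(rows=[[[0,0,0],0,4.5],[[0,0,0],0,4.5],[[0,-3,0],0,4.5],[[-0.7,-4,-3.5],0,4.5],[[-1.5,-4,-7.2],0,4.5]])

```text
time: 4.15
tool_pos: [440.5, 230.1, 141.8]
tcp_rot: [-1.574, 0.002, -0.021]
contact_force: [0.7, -0.7, 0.6]
grip_width: 45.0
```

Call:
apply_moves(rows=[[[0,3,0],0,4.5],[[0,3,0],0,4.5]])

```text
time: 4.4
tool_pos: [439.4, 229.5, 110.9]
tcp_rot: [-1.574, 0.004, -0.022]
contact_force: [0.8, 0.2, -0.1]
grip_width: 45.5
```

```bash
python3 shot.py w5 wrist 100 150 460 400; python3 -c "
from h import *
print(mv([441,229.8,64.5],-.023))"
```

```text
4.45 [440.2 230.1 111.9] [-1.574  0.003 -0.021] [-0.1  0.4  0. ] 45.4
k 2.2222222222222223
(array([ 0.09,  4.74, -0.01]), np.float64(0.002), 'rows>=', np.float64(0.8))
```

View pics/w5.png

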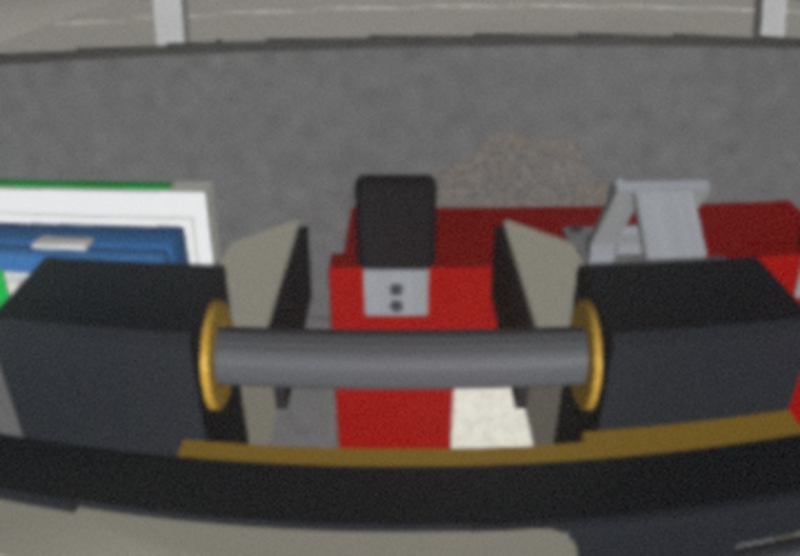

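```bash
python3 - <<'E'
from h import *;import pickle
i=pickle.load(open('w5.pkl','rb'));k=2.2222
P=lambda p,z:onz("wrist",((p[0]+.5)/k-.5+100,(p[1]+.5)/k-.5+150),z,i).round(1)
print(P((357,178),64),P((437,178),64),P((360,267),64),P((435,267),64),"lip?",P((660,183),60))
E
```

```text
[429.1 218.2  64. ] [429.6 240.8  64. ] [457.5 217.8  64. ] [457.9 240.1  64. ] lip? [434.7 308.7  60. ]
```

Call:
apply_moves(rows=[[[0.05,4.7,0],0,4.5],[[0.05,4.7,0],0,4.5],[[0.05,4.7,0],0,2.0],[[0.05,4.7,0],0,2.0],[[0.05,4.7,0],0,2.0]])

```text
time: 5.08
tool_pos: [441.5, 228.0, 66.4]
tcp_rot: [-1.577, 0.001, -0.019]
contact_force: [1.9, -14.5, 5.5]
grip_width: 23.6
```

```bash
python3 - <<'E'
import numpy as np
# tab rel hinge (-149,+4); arc about hinge in box frame; shift in tool frame (aligned with box)
r0=np.array([-149.,4]);print
for ph in np.arange(.15,1.7,.15).tolist()+[1.66]:
    c,s=np.cos(ph),np.sin(ph)
    # clockwise rotation: front goes up
    v=np.array([r0[0]*c+r0[1]*s,-r0[0]*s+r0[1]*c])-r0
    print(round(ph,2),(v/10).round(2))
E
```

```text
0.15 [0.23 2.22]
0.3 [0.78 4.39]
0.45 [1.66 6.44]
0.6 [2.83 8.34]
0.75 [ 4.27 10.05]
0.9 [ 5.95 11.52]
1.05 [ 7.83 12.72]
1.2 [ 9.87 13.63]
1.35 [12.03 14.23]
1.5 [14.25 14.49]
1.65 [16.48 14.42]
1.66 [16.63 14.41]
```

Call:
apply_moves(rows=[[[0.05,-1.1,0],0,2],[[0.23,-2.22,0],0,2],[[0.47,-3.3,0],0,2],[[0.78,-4.39,0],0,2],[[1.66,-6.44,0],0,2]])

```text
time: 5.7
tool_pos: [457.4, 227.6, 130.8]
tcp_rot: [-1.579, 0.003, -0.019]
contact_force: [3.9, -4.5, -8.1]
grip_width: 23.5
```

Call:
apply_moves(rows=[[[1.24,-1.9,0],0,2],[[2.68,-3.61,0],0,2],[[4.36,-5.08,0],0,2],[[6.24,-6.28,0],0,2],[[8.28,-7.19,0],0,2]])

```text
time: 6.32
tool_pos: [539.3, 226.0, 203.9]
tcp_rot: [-1.58, 0.007, -0.018]
contact_force: [-4.1, -4.9, -1.9]
grip_width: 23.6
```

Call:
apply_moves(rows=[[[2.25,-0.48,0],0,2],[[4.47,-0.74,0],0,2],[[6.7,-0.67,0],0,2],[[6.7,-0.67,0],0,2]])

```text
time: 6.82
tool_pos: [609.0, 224.5, 213.5]
tcp_rot: [-1.579, -0.0, -0.019]
contact_force: [1.7, -3.6, 7.7]
grip_width: 23.2
```

```bash
python3 shot.py s1 side 160 60 360 260
```

```text
6.875 [608.5 224.6 213.6] [-1.579 -0.    -0.019] [ 1.8 -4.9  8.5] 23.7
k 3.0
```

View pics/s1.png

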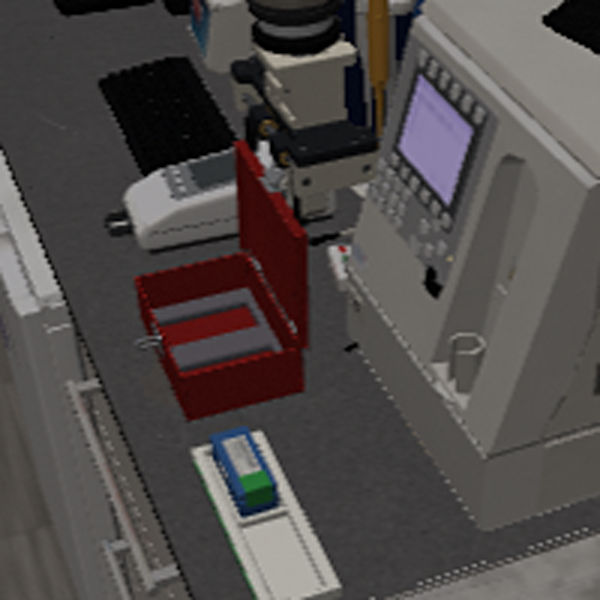

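Call:
apply_moves(rows=[[[0,0,0],0,4.5],[[0,0,0],0,4.5],[[0,-3,0],0,4.5],[[0,-6,0],0,4.5],[[-4,-8,-2],0,4.5]])

```text
time: 7.5
tool_pos: [569.1, 206.8, 293.9]
tcp_rot: [-1.578, -0.001, -0.018]
contact_force: [1.0, -1.4, -0.0]
grip_width: 44.9
```

```bash
python3 shot.py s2 side 160 30 400 230; python3 -c "
from h import *
print(mv([480,100,270],-.5));print(mv([550,-377,220],-1.97))"
```

```text
7.55 [564.4 204.9 297.2] [-1.579 -0.    -0.018] [0.4 1.3 1.8] 45.0
k 3.0
(array([ -8.25,   2.81, -10.62]), np.float64(0.482), 'rows>=', np.float64(2.6))
(array([ -0.39,   8.23, -58.14]), np.float64(1.952), 'rows>=', np.float64(10.5))
```

View pics/s2.png

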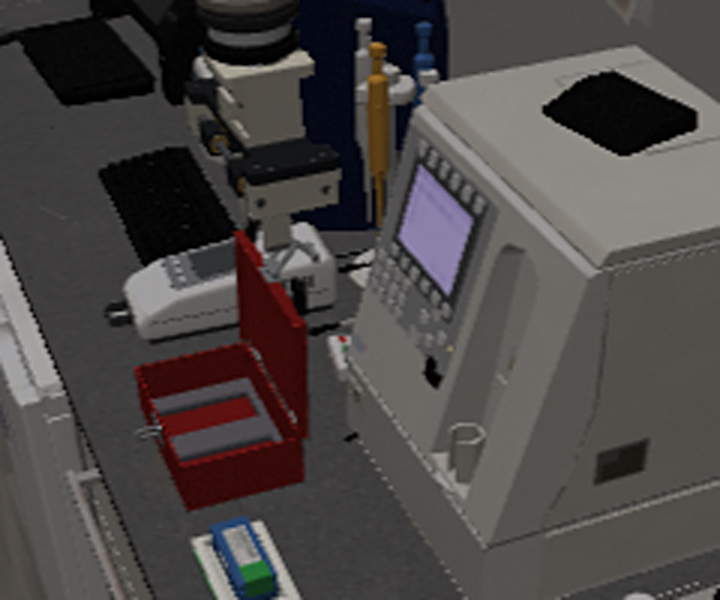

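Call:
apply_moves(rows=[[[-4,0,-4],0.18,6],[[-8,1,-8.5],0.36,6],[[-9,2,-14.5],0.54,6],[[-9,2,-20.5],0.72,6],[[-9,2.5,-26.5],0.9,6]])

```text
time: 8.18
tool_pos: [469.4, -59.9, 275.1]
tcp_rot: [-1.574, -0.008, -0.923]
contact_force: [0.9, -0.7, -0.1]
grip_width: 59.7
```

```bash
python3 -c "
from h import *
print(mv([500,-190,245],-1.4));print(mv([510,-350,200],-1.8));print(bot.get_obs()['joint_positions'])"
```

```text
(array([12.2 ,  3.13, -5.4 ]), np.float64(0.477), 'rows>=', np.float64(2.6))
(array([ 25.53,   7.76, -14.24]), np.float64(0.877), 'rows>=', np.float64(4.8))
[-0.28409496  0.21771546  1.60024852 -0.00778511  1.3193409  -0.92989825]
```

Call:
apply_moves(rows=[[[6.1,1.5,-1],0.18,6],[[12,3,-2],0.36,6],[[17,4.5,-0.6],0.54,6],[[22,6,0.8],0.72,6],[[25,7,2],0.88,6]])

```text
time: 8.8
tool_pos: [637.4, -248.9, 205.5]
tcp_rot: [-1.568, -0.007, -1.81]
contact_force: [1.3, 0.8, 0.4]
grip_width: 59.7
```

```bash
python3 -c "
from h import *
print(mv([602,-322,200],-1.97));print(bot.get_obs()['joint_positions'])"
```

```text
(array([ 7.93,  0.6 , -1.71]), np.float64(0.16), 'rows>=', np.float64(1.3))
[-0.4814913   0.66650945  1.0775326  -0.00625223  1.39319378 -0.24169223]
```

Call:
apply_moves(rows=[[[4,0.3,-0.8],0.08,6],[[7.9,0.6,-1.7],0.16,6],[[7.9,0.6,-1.7],0.16,6]])

```text
time: 9.18
tool_pos: [600.9, -323.9, 199.3]
tcp_rot: [-1.568, -0.006, -1.973]
contact_force: [0.9, 1.5, -0.5]
grip_width: 60.0
```

```bash
python3 shot.py w6 wrist
```

```text
9.225 [ 601.7 -322.3  199.6] [-1.568 -0.006 -1.971] [ 0.1 -0.  -0.2] 59.8
```

View pics/w6.png

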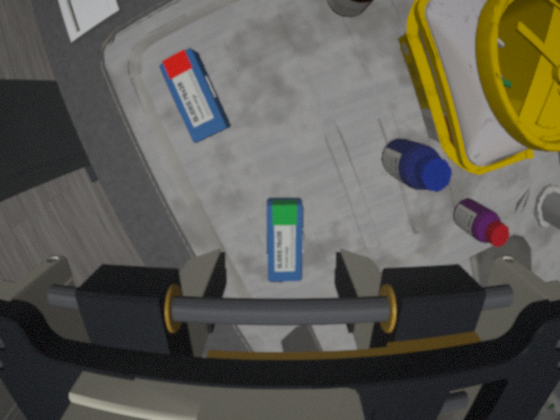

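```bash
python3 - <<'E'
import cv2
s=cv2.imread('pics/w6.png')
cv2.imwrite('pics/w6a.png',cv2.resize(s[185:295,240:330],None,fx=5,fy=5,interpolation=cv2.INTER_CUBIC))
cv2.imwrite('pics/w6b.png',cv2.resize(s[40:150,150:240],None,fx=5,fy=5,interpolation=cv2.INTER_CUBIC))
E
```

```text
(no output)
```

View pics/w6a.png

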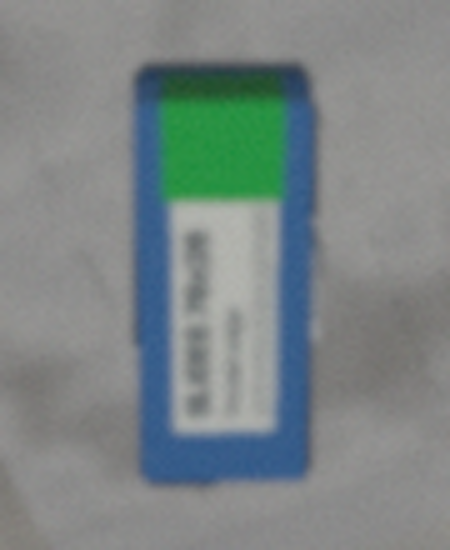

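View pics/w6b.png

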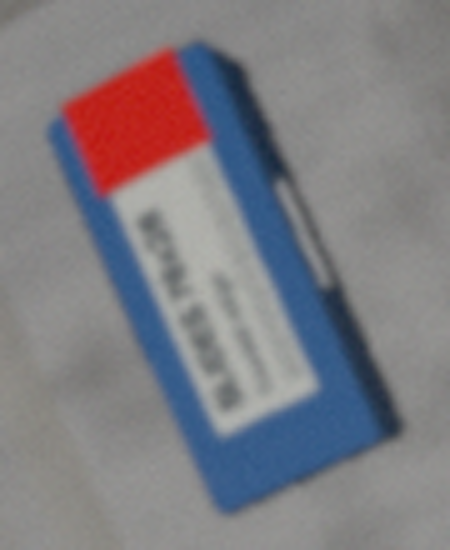

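```bash
python3 - <<'E'
from h import *;import pickle
i=pickle.load(open('w6.pkl','rb'))
def show(n,C,o,k=5):
    W=np.array([onz("wrist",((p[0]+.5)/k-.5+o[0],(p[1]+.5)/k-.5+o[1]),33,i)[:2] for p in C])
    a,b,c,d=W # tagleft,tagright,farright,farleft
    l=(a+b-c-d)/2;w=(b+c-a-d)/2
    print(n,W.mean(0).round(1),"len",np.linalg.norm(l).round(1),"wid",np.linalg.norm(w).round(1),"yaw(y axis along len)",np.round(np.arctan2(-l[0],l[1]),3), np.round(np.arctan2(w[1],w[0]),3))
show("green",[(138,100),(311,103),(308,480),(143,480)],(240,185))
show("red",[(50,125),(190,45),(372,438),(228,512)],(150,40))
print(mv([580,-376,60],-1.965))
E
```

```text
green [ 584.1 -374.7] len 86.5 wid 35.3 yaw(y axis along len) -0.395 -0.414
red [ 561.5 -198.4] len 86.1 wid 31.8 yaw(y axis along len) 0.011 0.03
(array([ 5.71, 13.99,  0.05]), np.float64(-0.006), 'rows>=', np.float64(2.4))
```

```bash
python3 -c "
from h import *
print(mv([583.5,-375,25.5],-1.966))"
```

```text
(array([ 5.46, 17.44,  0.32]), np.float64(-0.005), 'rows>=', np.float64(2.9))
```

Call:
apply_moves(rows=[[[4,4.5,0.3],0,6],[[5.45,9.5,0.3],0,6],[[5.45,13,0.3],0,6],[[5.45,15.5,0.3],0,6],[[5.45,15.5,0.3],0,6]])

```text
time: 9.85
tool_pos: [583.0, -372.5, 42.8]
tcp_rot: [-1.572, -0.004, -1.969]
contact_force: [-0.2, 0.7, 0.4]
grip_width: 60.1
```

```bash
python3 shot.py w7 wrist 180 180 380 330; python3 -c "
from h import *
print(mv([583.5,-375,25.5],-1.966))"
```

```text
9.9 [ 583.9 -373.4   44.8] [-1.569 -0.005 -1.969] [0.3 0.1 1.5] 60.0
k 4.0
(array([0.15, 1.93, 0.02]), np.float64(-0.003), 'rows>=', np.float64(0.3))
```

View pics/w7.png

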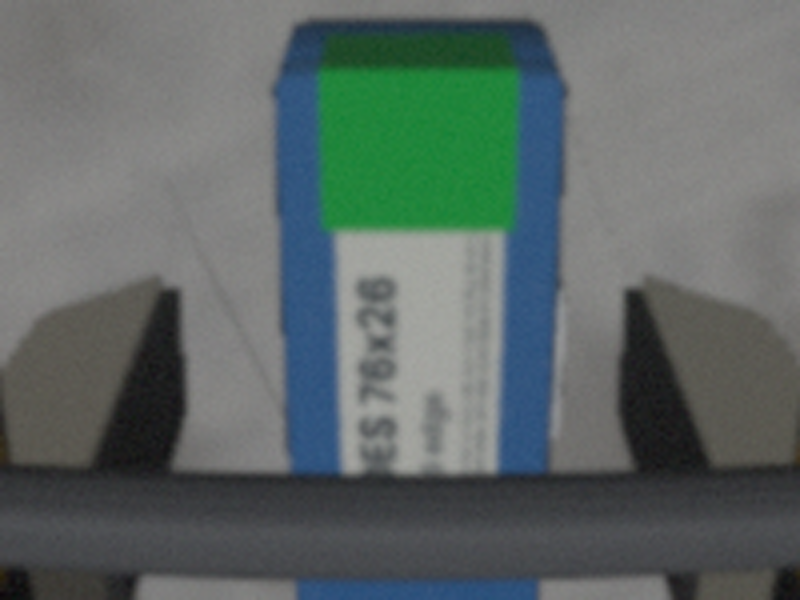

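```bash
python3 - <<'E'
from h import *;import pickle
i=pickle.load(open('w7.pkl','rb'));k=4
o=bot.get_obs();R=Ro.from_euler('xyz',o["tcp_rot"]).as_matrix()
for p in[(280,70),(562,70),(290,470),(548,470),(420,70)]:
    W=onz("wrist",((p[0]+.5)/k-.5+180,(p[1]+.5)/k-.5+180),33,i);print(W.round(1),(R.T@(W-o["tool_pos"])).round(1))
E
```

```text
[ 584.8 -328.    33. ] [-42.3  11.5 -16.8]
[ 616.6 -341.3   33. ] [-42.3  11.6  17.7]
[ 561.8 -380.7   33. ] [ 15.2  11.8 -17.5]
[ 594.9 -394.7   33. ] [15.3 11.9 18.4]
[ 600.5 -334.6   33. ] [-42.3  11.6   0.3]
```

Call:
apply_moves(rows=[[[0.1,1.9,0.05],0,6],[[0.1,1.9,0.05],0,6],[[0.1,1.9,0.05],0,3.5],[[0.1,1.9,0.05],0,3.5],[[0.1,1.9,0.05],0,3.5]])

```text
time: 10.52
tool_pos: [584.2, -374.9, 26.3]
tcp_rot: [-1.568, -0.005, -1.969]
contact_force: [0.2, -0.1, 1.6]
grip_width: 37.7
```

Call:
apply_moves(rows=[[[0,0,0],0,3.5],[[0,-3,0],0,3.5],[[0,-6,0],0,3.5],[[0,-8,0],0,3.5]])

```text
time: 11.02
tool_pos: [584.4, -374.6, 107.9]
tcp_rot: [-1.566, -0.006, -1.969]
contact_force: [0.3, -0.4, -1.7]
grip_width: 37.6
```

```bash
python3 shot.py w8 wrist 180 180 380 330; python3 -c "
from h import *
print(mv([480,-8,110],-1.593));print(mv([487,-5,110],-1.593))"
```

```text
11.075 [ 585.4 -375.3  110.7] [-1.562 -0.007 -1.969] [ 1.8 -0.7  1.8] 37.8
k 4.0
(array([-29.76,  -0.33, -23.96]), np.float64(-0.376), 'rows>=', np.float64(6.1))
(array([-30.31,  -0.33, -23.43]), np.float64(-0.376), 'rows>=', np.float64(6.1))
```

View pics/w8.png

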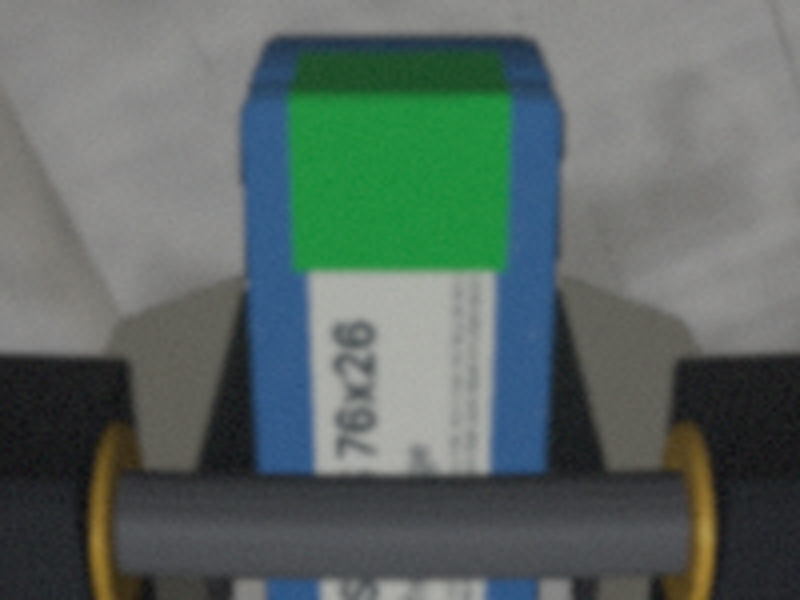

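```bash
python3 - <<'E'
from h import *;import pickle
i=pickle.load(open('w8.pkl','rb'));k=4
o=bot.get_obs();R=Ro.from_euler('xyz',o["tcp_rot"]).as_matrix()
for p in[(247,97),(560,97),(402,97)]:
    W=onz("wrist",((p[0]+.5)/k-.5+180,(p[1]+.5)/k-.5+180),o["tool_pos"][2]+6.7,i);print((R.T@(W-o["tool_pos"])).round(1))
print(mv([486,-100,150],-1.593))
E
```

```text
[-44.3  -7.2 -18.5]
[-44.3  -6.9  15.2]
[-44.3  -7.   -1.8]
(array([-21.49,  -4.24, -19.81]), np.float64(-0.376), 'rows>=', np.float64(4.7))
```

Call:
apply_moves(rows=[[[-4.3,-2,-4],-0.08,3.5],[[-8.6,-4,-8],-0.16,3.5],[[-13,-4.2,-12],-0.24,3.5],[[-17.3,-4.2,-16],-0.31,3.5],[[-21.5,-4.2,-19.8],-0.376,3.5]])

```text
time: 11.7
tool_pos: [485.0, -98.2, 149.4]
tcp_rot: [-1.565, -0.009, -1.591]
contact_force: [0.6, -0.3, -0.8]
grip_width: 37.5
```

Call:
apply_moves(rows=[[[0,0,0],0,3.5],[[0,0,0],0,3.5]])

```text
time: 11.95
tool_pos: [485.4, -98.5, 149.4]
tcp_rot: [-1.565, -0.01, -1.591]
contact_force: [0.2, -0.1, -0.5]
grip_width: 38.0
```

```bash
python3 shot.py w9 wrist 140 60 420 270
```

```text
12.0 [485.6 -99.1 149.4] [-1.565 -0.01  -1.592] [ 0.2 -0.6 -0.4] 37.6
k 2.857142857142857
```

View pics/w9.png

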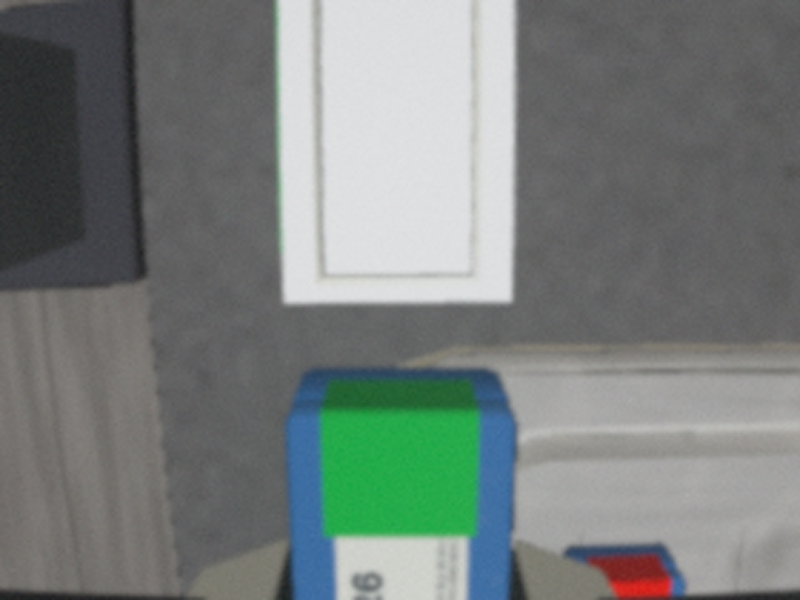

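```bash
python3 - <<'E'
from h import *;import pickle
i=pickle.load(open('w9.pkl','rb'));k=2.857143
P=lambda p,z:onz("wrist",((p[0]+.5)/k-.5+140,(p[1]+.5)/k-.5+60),z,i)
a,b=P((284,303),12),P((514,302),12);print(a,b)
c,d=P((277,20),12),P((516,20),12);print(c,d)
e,f=P((318,280),12),P((476,279),12);print("pocket corners",e,f)
o=bot.get_obs();R=Ro.from_euler('xyz',o["tcp_rot"]).as_matrix()
for p in[(290,407),(514,407)]:
    W=P(p,o["tool_pos"][2]+6.7);print((R.T@(W-o["tool_pos"])).round(1))
m=(a+b)/2
for yaw in(-.02,-.03):print("pocket",m+57.5*np.array([-np.sin(yaw),np.cos(yaw),0]))
E
```

```text
[450.6752137  -63.21901249  12.        ] [521.23862084 -64.44751664  12.        ]
[451.69932736  23.25591618  12.        ] [522.3071002   21.76678328  12.        ]
pocket corners [461.4404424  -56.41242948  12.        ] [509.52762439 -57.1587016   12.        ]
[-44.8  -7.2 -17.7]
[-44.8  -7.   16.7]
pocket [487.10684061  -6.34476418  12.        ]
pocket [487.68165853  -6.35913762  12.        ]
```

```bash
python3 -c "
from h import *
print(mv([486.5,-7.4,70],-1.589))"
```

```text
(array([-9.24,  7.85, -0.16]), np.float64(-0.003), 'rows>=', np.float64(1.9))
```

Call:
apply_moves(rows=[[[-5,0,0],0,3.5],[[-9.2,3,-0.1],0,3.5],[[-9.24,7.8,-0.16],-0.003,3.5],[[-9.24,7.8,-0.16],-0.003,3.5],[[-9.24,7.8,-0.16],-0.003,3.5]])

```text
time: 12.62
tool_pos: [487.7, -8.6, 71.5]
tcp_rot: [-1.563, -0.01, -1.591]
contact_force: [0.5, -0.7, -1.1]
grip_width: 37.8
```

```bash
python3 -c "
from h import *
print(bot.get_obs()['tool_pos'],mv([486.5,-7.4,34],-1.589),mv([486.5,-7.4,30],-1.589))"; python3 shot.py w10
```

```text
[487.68483606  -8.63171742  71.45421714] (array([-0.16,  3.74, -0.15]), np.float64(-0.002), 'rows>=', np.float64(0.6)) (array([-0.16,  4.14, -0.15]), np.float64(-0.002), 'rows>=', np.float64(0.7))
12.675 [488.   -8.6  72. ] [-1.562 -0.01  -1.591] [ 0.2  0.3 -0.2] 37.7
```

View pics/w10.png

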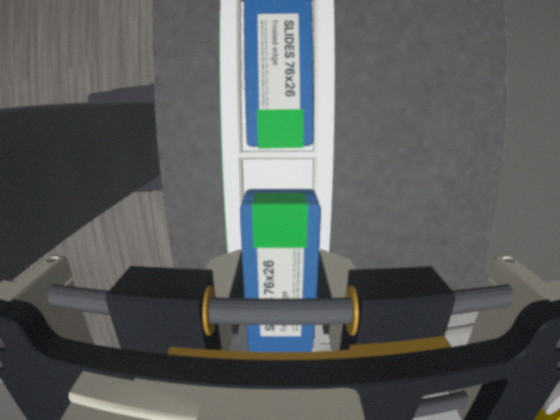

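```bash
python3 - <<'E'
from h import *;import pickle
i=pickle.load(open('w10.pkl','rb'))
o=bot.get_obs();R=Ro.from_euler('xyz',o["tcp_rot"]).as_matrix()
for n,p,z in[("trayL",(221.5,150),12),("trayR",(333,150),12),("pkL",(241,178),12),("pkR",(317,178),12),("div",(280,156),12),("boxL",(244,205),79),("boxR",(320,205),79),("end",(281,203),79),("filedend",(280,148),36)]:
    W=onz("wrist",p,z,i);print(n,W.round(1),(R.T@(W-o["tool_pos"])).round(1))
E
```

```text
trayL [452.1  51.   12. ] [-59.4  59.  -37.6]
trayR [522.2  49.4  12. ] [-59.3  59.7  32.6]
pkL [463.6  32.5  12. ] [-41.2  59.3 -25.7]
pkR [512.1  31.4  12. ] [-41.1  59.8  22.8]
div [488.8  46.   12. ] [-55.2  59.4  -0.8]
boxL [472.3  35.   79. ] [-43.2  -7.6 -16.4]
boxR [505.5  34.3  79. ] [-43.1  -7.3  16.8]
end [488.5  35.5  79. ] [-44.   -7.5  -0.3]
filedend [488.8  54.1  36. ] [-63.   35.3  -0.8]
```

Call:
apply_moves(rows=[[[-0.1,1.2,-0.15],-0.002,3.5],[[-0.16,2.5,-0.18],-0.002,3.5],[[-0.16,3.5,-0.18],-0.002,3.5],[[-0.16,4.0,-0.18],-0.002,3.5],[[-0.16,4.15,-0.18],-0.002,3.5]])

```text
time: 13.3
tool_pos: [486.1, -7.4, 31.5]
tcp_rot: [-1.563, -0.01, -1.589]
contact_force: [-9.0, -0.4, 30.0]
grip_width: 37.5
```

```bash
python3 shot.py w11
```

```text
13.35 [486.1  -7.4  31.5] [-1.563 -0.01  -1.589] [-5.4 -0.4 16.1] 37.9
```

View pics/w11.png

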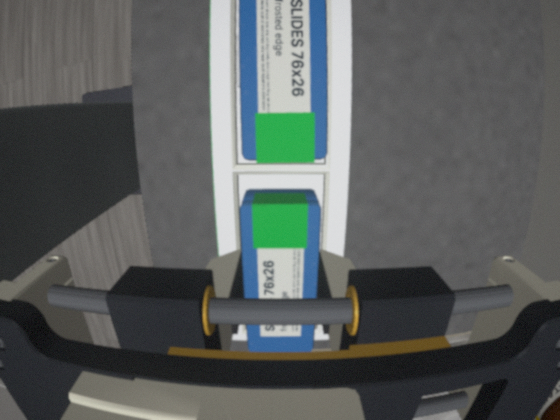

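```bash
python3 - <<'E'
import cv2,numpy as np
a=cv2.imread('pics/w10.png');b=cv2.imread('pics/w11.png')
f=lambda s:cv2.resize(s[150:300,200:360],None,fx=2.5*1,fy=2.5*1.5,interpolation=cv2.INTER_CUBIC)
cv2.imwrite('pics/w11a.png',np.hstack([f(a),f(b)]))
E
python3 shot.py s3 side 200 180 300 280
```

```text
13.4 [486.1  -7.4  31.5] [-1.563 -0.01  -1.589] [-6.2  0.5 17.2] 37.8
k 6.0
```

View pics/w11a.png

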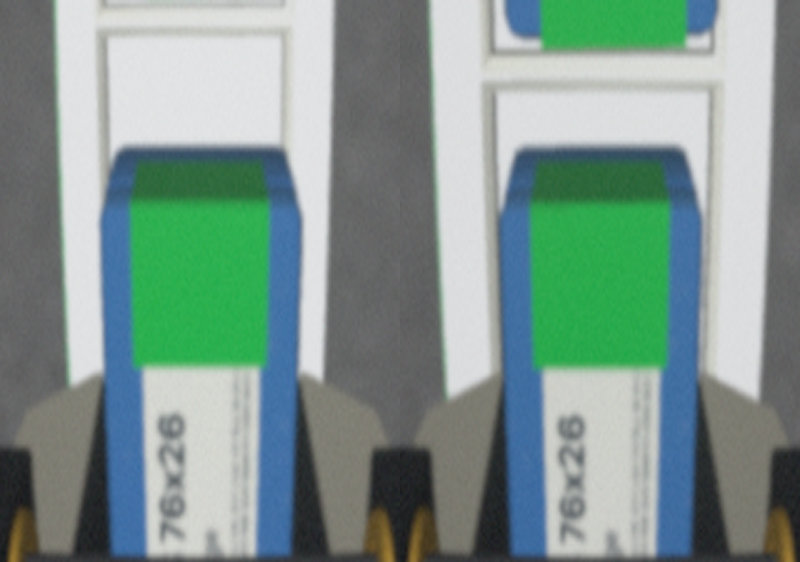

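View pics/s3.png

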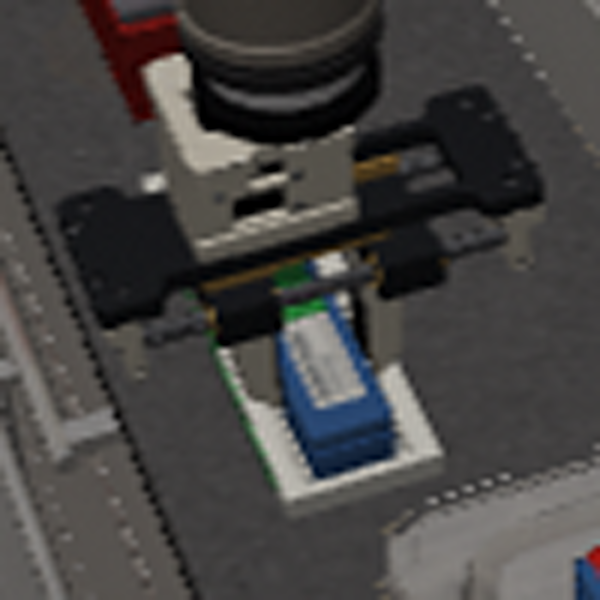

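Call:
apply_moves(rows=[[[0,0,0],0,5],[[0,0,0],0,5],[[0,0,0],0,5.5],[[0,-3,0],0,5.5],[[0,-8,0],0,5.5]])

```text
time: 14.02
tool_pos: [484.3, -6.4, 110.9]
tcp_rot: [-1.567, -0.01, -1.589]
contact_force: [0.8, -0.1, 0.4]
grip_width: 54.7
```

```bash
python3 shot.py s4 side 200 180 300 280;python3 shot.py w12; python3 -c "
from h import *
print(mv([487,-80,150],-1.589));print(mv([562,-145,200],-1.57));print(mv([562,-100,120],-1.57))"
```

```text
14.075 [488.   -6.8 117.7] [-1.555 -0.011 -1.588] [3.2 0.6 5. ] 54.9
k 6.0
14.125 [488.3  -6.9 115.7] [-1.554 -0.012 -1.588] [ 0.1 -0.3  0.1] 55.2
(array([ 7.35, -3.35,  0.05]), np.float64(0.001), 'rows>=', np.float64(1.3))
(array([13.78, -8.15,  7.75]), np.float64(-0.018), 'rows>=', np.float64(2.8))
(array([ 9.18, -0.2 ,  7.54]), np.float64(-0.018), 'rows>=', np.float64(1.9))
```

View pics/s4.png

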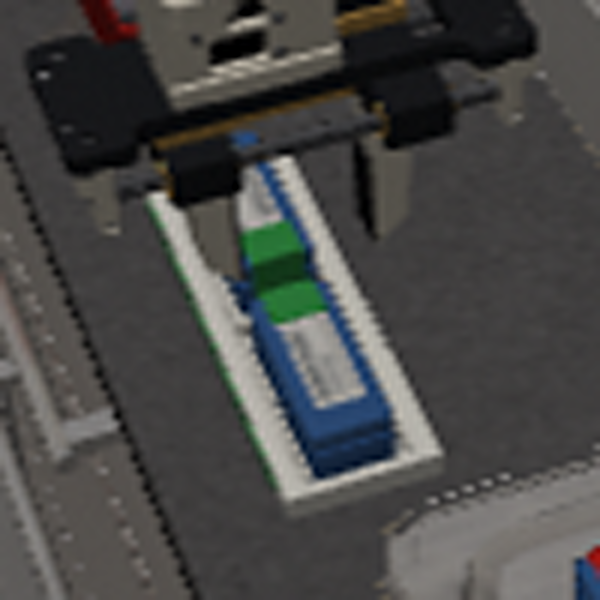

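View pics/w12.png

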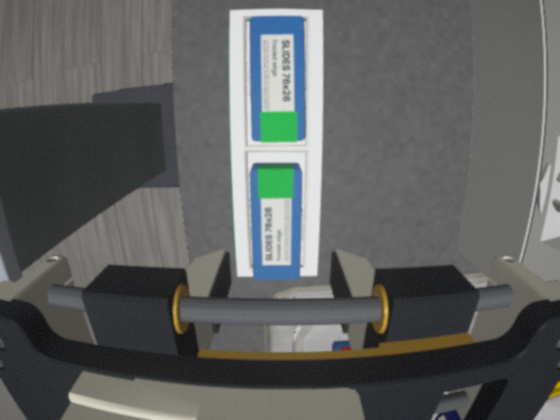

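```bash
python3 - <<'E'
from h import *;import pickle
i=pickle.load(open('w12.pkl','rb'))
for n,p,z in[("trayFR",(236,275),12),("trayRR",(317.5,276),12),("trayFL",(229,10),12),("trayRL",(323,10),12),("box",(252,165),36),("box",(301,165),36),("box",(254,278),36),("box",(298.5,278),36),("f",(248,17),36),("f",(306,17),36),("f",(248,138),36),("f",(304,140),36)]:
    W=onz("wrist",p,z,i);print(n,W.round(1))
s=cv2.imread('pics/w12.png')
cv2.imwrite('pics/w12a.png',cv2.resize(s[140:290,215:335],None,fx=4,fy=4,interpolation=cv2.INTER_CUBIC))
E
```

```text
trayFR [449.7 -62.   12. ]
trayRR [521.2 -64.8  12. ]
trayFL [453.7 156.4  12. ]
trayRL [524.5 155.2  12. ]
box [470.1  38.5  36. ]
box [504.3  37.7  36. ]
box [467.4 -51.3  36. ]
box [502.7 -52.2  36. ]
f [469.8 142.8  36. ]
f [509.1 142.1  36. ]
f [468.   57.5  36. ]
f [506.5  55.3  36. ]
```

View pics/w12a.png

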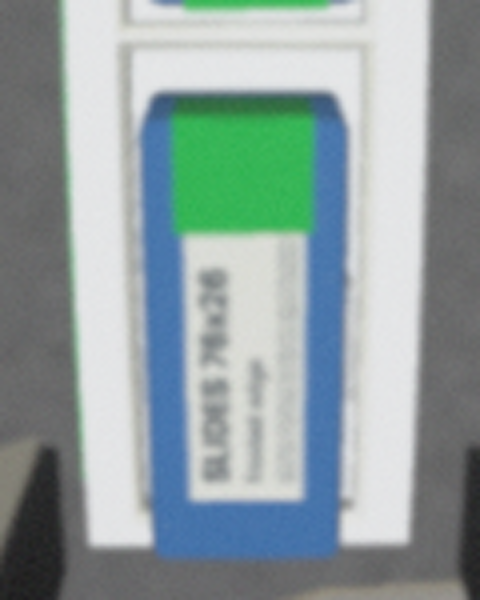

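Call:
apply_moves(rows=[[[4,-3,3],0,6],[[9,-6,6],0,6],[[13.7,-8,7.7],-0.018,6],[[13.7,-8,7.7],-0.018,6]])

```text
time: 14.62
tool_pos: [563.0, -147.8, 199.2]
tcp_rot: [-1.551, -0.014, -1.574]
contact_force: [-0.3, 0.2, -1.1]
grip_width: 60.4
```

```bash
python3 shot.py w13; python3 - <<'E'
from h import *
im=vision.capture("side")[:,:,::-1].copy();cv2.imwrite("pics/s5raw.png",im)
k=7;x0,y0,x1,y1=205,185,300,270
c=cv2.resize(im[y0:y1,x0:x1],None,fx=k,fy=k,interpolation=cv2.INTER_CUBIC)
i=vision.camera_info("side")
# calibrate: box footprint (486.3,-6.8) yaw -.018 using bottom z 4 (green) / 12 (magenta)
def draw(cx,cy,yaw,zs,col):
    L=[(-20,45),(20,45),(20,-45),(-20,-45)]
    pts=[]
    for a,b in L:
        X=[cx+np.cos(yaw)*a-np.sin(yaw)*b,cy+np.sin(yaw)*a+np.cos(yaw)*b,zs]
        u=proj("side",X,i);pts.append([(u[0]+.5-x0)*k,(u[1]+.5-y0)*k])
    cv2.polylines(c,[np.array(pts,int)],True,col,1)
draw(486.3,-6.8,-.018,36,(0,255,255))
draw(486.3,-6.8,-.018,44,(255,0,255))
draw(488.,98,-.018,36,(0,255,255))
cv2.imwrite("pics/s5.png",c)
E
```

```text
14.675 [ 561.6 -145.6  197.8] [-1.554 -0.012 -1.573] [-0.6 -0.   0.2] 59.9
```

View pics/s5.png

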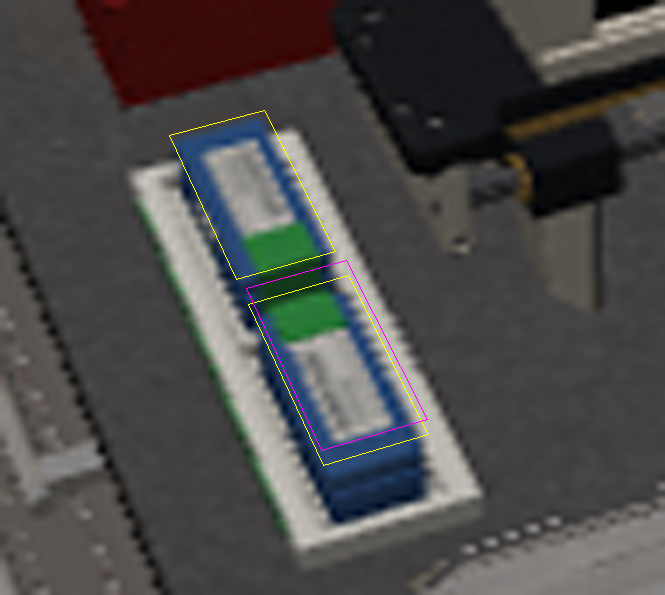

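View pics/w13.png

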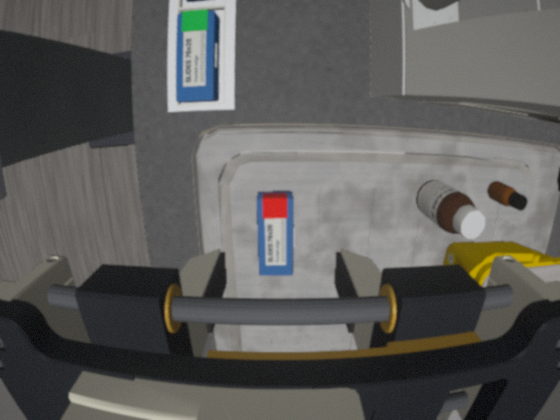

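```bash
python3 - <<'E'
import cv2,numpy as np
s=cv2.imread('pics/w13.png')
a=cv2.resize(s[0:115,160:245],None,fx=4.5,fy=4.5,interpolation=cv2.INTER_CUBIC)
b=cv2.resize(s[180:290,245:310],None,fx=4.7,fy=4.7,interpolation=cv2.INTER_CUBIC)
b=cv2.copyMakeBorder(b,0,a.shape[0]-b.shape[0],0,0,0)
cv2.imwrite('pics/w13a.png',np.hstack([a,b]));print(a.shape,b.shape)
E
```

```text
(518, 382, 3) (518, 306, 3)
```

View pics/w13a.png

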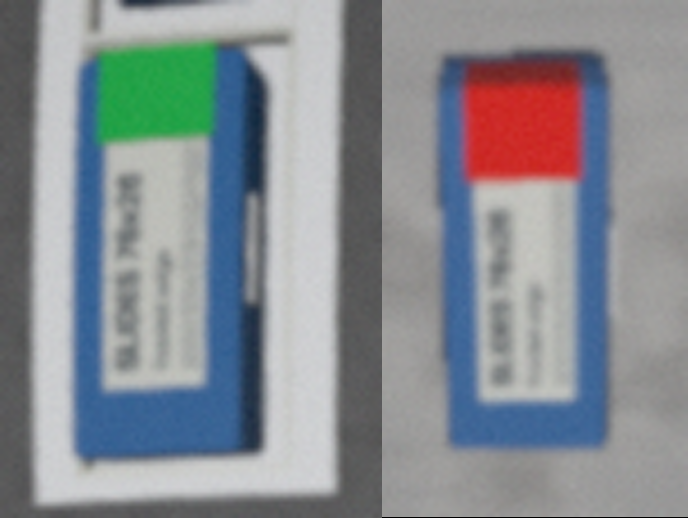

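```bash
python3 - <<'E'
from h import *;import pickle
i=pickle.load(open('w13.pkl','rb'));k=4.7;o=(245,180)
W=np.array([onz("wrist",((p[0]+.5)/k-.5+o[0],(p[1]+.5)/k-.5+o[1]),33,i)[:2] for p in[(61,82),(226,82),(224,447),(69,447)]])
a,b,c,d=W;l=(a+b-c-d)/2;w=(b+c-a-d)/2
print(W.round(1),W.mean(0),np.linalg.norm(l),np.linalg.norm(w),np.arctan2(-l[0],l[1]),np.arctan2(w[1],w[0]))
m=W.mean(0)
print(mv([m[0],m[1],45],-1.571+.003))
E
```

```text
[[ 543.7 -150.6]
 [ 578.4 -150.9]
 [ 578.9 -238.5]
 [ 543.  -238. ]] [ 560.98995288 -194.51596584] 87.48221294875468 35.24156156582449 -0.0009986417032415605 -0.011250728549406848
(array([ 4.87, 15.27, -0.21]), np.float64(-0.004), 'rows>=', np.float64(2.6))
```

Call:
apply_moves(rows=[[[4,4,-0.1],0,6],[[5,9,-0.2],0,6],[[5,13,-0.2],0,6],[[5,15.2,-0.2],-0.003,6],[[5,15.2,-0.2],-0.003,6]])

```text
time: 15.35
tool_pos: [559.1, -193.5, 43.1]
tcp_rot: [-1.562, -0.008, -1.567]
contact_force: [-0.0, -0.0, -0.1]
grip_width: 60.0
```

```bash
python3 shot.py w14 wrist 180 180 380 330; python3 -c "
from h import *
print(mv([561,-196,25.5],-1.572))"
```

```text
15.4 [ 560.2 -194.2   44.8] [-1.559 -0.009 -1.568] [-0.2  0.5  0.7] 60.0
k 4.0
(array([0.16, 1.93, 0.05]), np.float64(0.004), 'rows>=', np.float64(0.3))
```

View pics/w14.png

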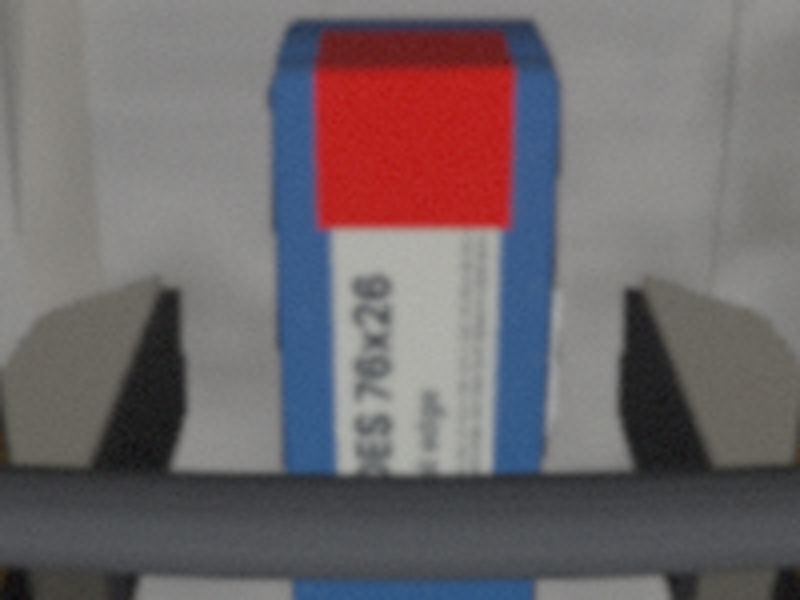

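Call:
apply_moves(rows=[[[0.15,1.9,0.05],0,6],[[0.15,1.9,0.05],0,6],[[0.15,1.9,0.05],0,3.5],[[0.15,1.9,0.05],0,3.5],[[0.15,1.9,0.05],0,3.5]])

```text
time: 16.02
tool_pos: [561.2, -196.1, 26.4]
tcp_rot: [-1.558, -0.01, -1.568]
contact_force: [0.5, 1.0, 0.8]
grip_width: 37.6
```

Call:
apply_moves(rows=[[[0,0,0],0,3.5],[[0,-4,0],0,3.5],[[0,-8,0],0,3.5],[[0,-12,0],0,3.5]])

```text
time: 16.52
tool_pos: [559.4, -194.8, 147.4]
tcp_rot: [-1.559, -0.01, -1.568]
contact_force: [0.6, -0.1, -2.1]
grip_width: 37.7
```

```bash
python3 shot.py w15 wrist 180 180 380 330; python3 -c "
from h import *
print(mv([470,-60,180],-1.3));print(mv([440,200,200],-.02))"
```

```text
16.575 [ 561.8 -195.9  153.3] [-1.55  -0.014 -1.568] [ 1.9 -0.1  3.4] 37.8
k 4.0
(array([-13.58,  -3.04,  -9.08]), np.float64(-0.268), 'rows>=', np.float64(2.7))
(array([-39.56,  -5.45, -11.94]), np.float64(-1.548), 'rows>=', np.float64(8.3))
```

View pics/w15.png

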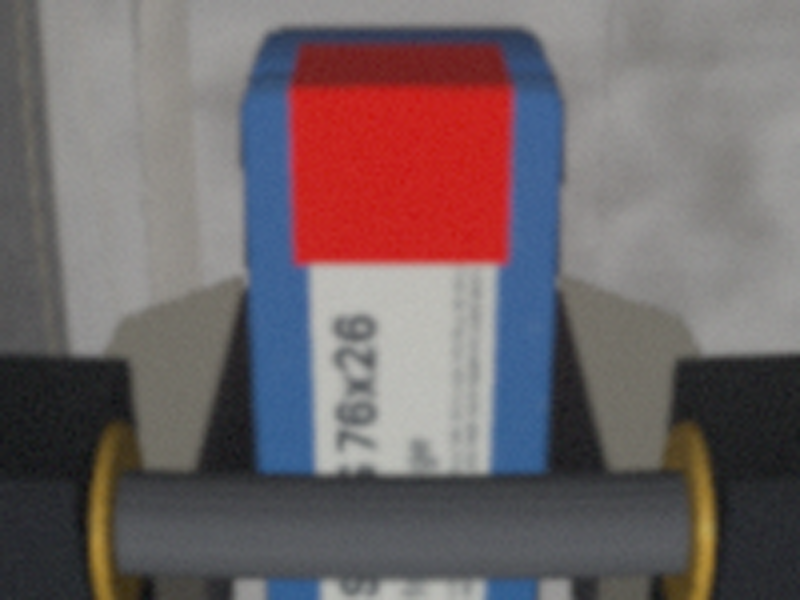

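Call:
apply_moves(rows=[[[-3,-1,-4],0,3.5],[[-8,-2,-8],-0.1,3.5],[[-13.5,-3,-9],-0.2,3.5],[[-19,-5,-10],-0.35,3.5],[[-24,-7,-11],-0.53,3.5]])

```text
time: 17.2
tool_pos: [448.8, 46.4, 218.3]
tcp_rot: [-1.56, -0.022, -1.032]
contact_force: [0.9, 0.4, -1.3]
grip_width: 37.9
```

```bash
python3 -c "
from h import *
print(bot.get_obs()['tcp_rot'],bot.get_obs()['tool_pos'],mv([470,200,280],-.1),mv([470,259,280],-.022))"
```

```text
[-1.56004736 -0.02201693 -1.03213615] [448.83852065  46.36713511 218.27250724] (array([-11.96,  -6.33,   9.77]), np.float64(-0.932), 'rows>=', np.float64(5.0)) (array([-17.03,  -6.41,  12.79]), np.float64(-1.01), 'rows>=', np.float64(5.4))
```

Call:
apply_moves(rows=[[[-3,-1.5,2.2],-0.18,3.5],[[-6.5,-3,4.8],-0.37,3.5],[[-10,-4.5,7.5],-0.55,3.5],[[-13.5,-6,10.2],-0.74,3.5],[[-17,-6.4,12.8],-0.92,3.5]])

```text
time: 17.82
tool_pos: [470.5, 260.4, 280.8]
tcp_rot: [-1.581, -0.024, -0.106]
contact_force: [1.2, -0.5, -0.7]
grip_width: 37.8
```

```bash
python3 -c "
from h import *
print(bot.get_obs()['tcp_rot'],bot.get_obs()['tool_pos'],mv([535,259,280],-.022))"
```

```text
[-1.58114777 -0.0236147  -0.10566514] [470.45359683 260.40397221 280.82947869] (array([6.43, 0.23, 0.54]), np.float64(-0.084), 'rows>=', np.float64(1.0))
```

Call:
apply_moves(rows=[[[3,0.1,0.3],-0.05,3.5],[[6.4,0.2,0.5],-0.084,3.5],[[6.4,0.2,0.5],-0.084,3.5],[[6.4,0.2,0.5],-0.084,3.5]])

```text
time: 18.32
tool_pos: [534.0, 258.5, 279.8]
tcp_rot: [-1.583, -0.021, -0.022]
contact_force: [-1.1, 0.3, -1.9]
grip_width: 37.7
```

```bash
python3 shot.py w16
```

```text
18.375 [533.9 258.6 280.1] [-1.583 -0.022 -0.022] [ 0.2 -0.5 -0.8] 37.5
```

View pics/w16.png

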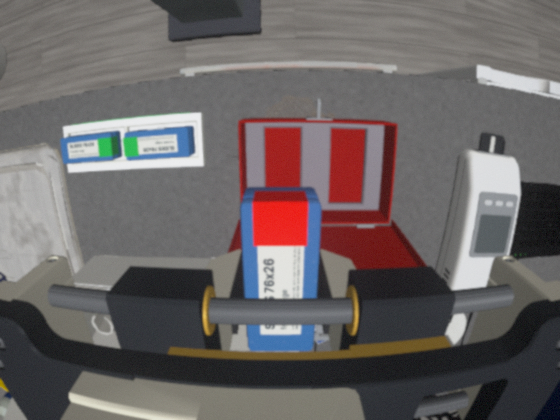

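```bash
python3 - <<'E'
import cv2
s=cv2.imread('pics/w16.png')
cv2.imwrite('pics/w16a.png',cv2.resize(s[105:240,225:410],None,fx=4,fy=4,interpolation=cv2.INTER_CUBIC))
E
```

```text
(no output)
```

View pics/w16a.png

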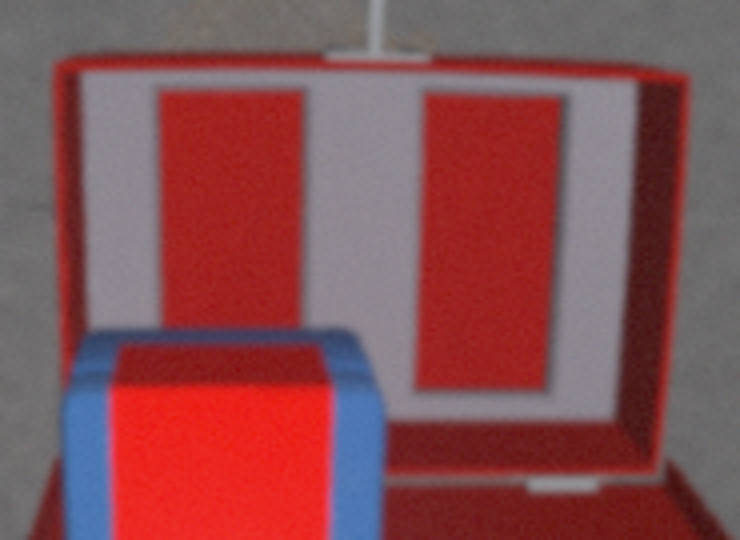

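```bash
python3 - <<'E'
from h import *;import pickle
i=pickle.load(open('w16.pkl','rb'));k=4
P=lambda p,z:onz("wrist",((p[0]+.5)/k-.5+225,(p[1]+.5)/k-.5+105),z,i)[:2].round(1)
print("R floor FR,FL",P((160,91),4),P((303,93),4))
print("L floor FR FL RL RR",P((425,95),4),P((560,97),4),P((547,388),4),P((415,386),4))
print("walls top FR FL RL",P((57,62),56),P((688,73),56),P((657,472),56))
print("insert FR FL RL",P((80,73),12),P((637,82),12),P((613,422),12))
o=bot.get_obs();R=Ro.from_euler('xyz',o["tcp_rot"]).as_matrix()
for p in[(65,387),(384,387),(225,387)]:
    W=onz("wrist",((p[0]+.5)/k-.5+225,(p[1]+.5)/k-.5+105),o["tool_pos"][2]+6.7,i);print((R.T@(W-o["tool_pos"])).round(1),W.round(1))
E
```

```text
R floor FR,FL [478.1 237.6] [479.6 283.2]
L floor FR FL RL RR [480.4 322.4] [480.5 367. ] [579.6 366.3] [578.2 320.3]
walls top FR FL RL [465.  212.2] [468.2 392.7] [591.1 391. ]
insert FR FL RL [470.9 213.2] [474.3 390.8] [589.6 388.6]
[-44.1  -7.5 -16.2] [489.2 243.4 286.8]
[-44.2  -7.9  18.5] [489.9 278.1 286.8]
[-44.2  -7.7   1.2] [489.6 260.8 286.8]
```

```bash
python3 -c "
from h import *
print(mv([529.3,258.5,95],-.02))"
```

```text
(array([-0.86, 18.5 ,  0.21]), np.float64(-0.002), 'rows>=', np.float64(3.0))
```

Call:
apply_moves(rows=[[[-0.4,5,0.1],0,3.5],[[-0.86,10.5,0.2],0,3.5],[[-0.86,15.5,0.2],0,3.5],[[-0.86,18.5,0.2],-0.002,3.5],[[-0.86,18.5,0.2],-0.002,3.5]])

```text
time: 19.0
tool_pos: [527.2, 257.9, 93.3]
tcp_rot: [-1.585, -0.017, -0.02]
contact_force: [-0.7, 0.7, 0.2]
grip_width: 38.0
```

Call:
apply_moves(rows=[[[0,0,0],0,3.5],[[0,0,0],0,3.5]])

```text
time: 19.25
tool_pos: [527.9, 258.3, 95.1]
tcp_rot: [-1.584, -0.02, -0.02]
contact_force: [0.2, 0.1, -0.0]
grip_width: 38.2
```

```bash
python3 shot.py w17; python3 -c "
import cv2
s=cv2.imread('pics/w17.png')
cv2.imwrite('pics/w17a.png',cv2.resize(s[80:260,190:420],None,fx=3.3,fy=3.3,interpolation=cv2.INTER_CUBIC))"
```

```text
19.3 [527.9 258.2  94.9] [-1.584 -0.02  -0.02 ] [ 0.2  0.1 -0.6] 38.0
```

View pics/w17a.png

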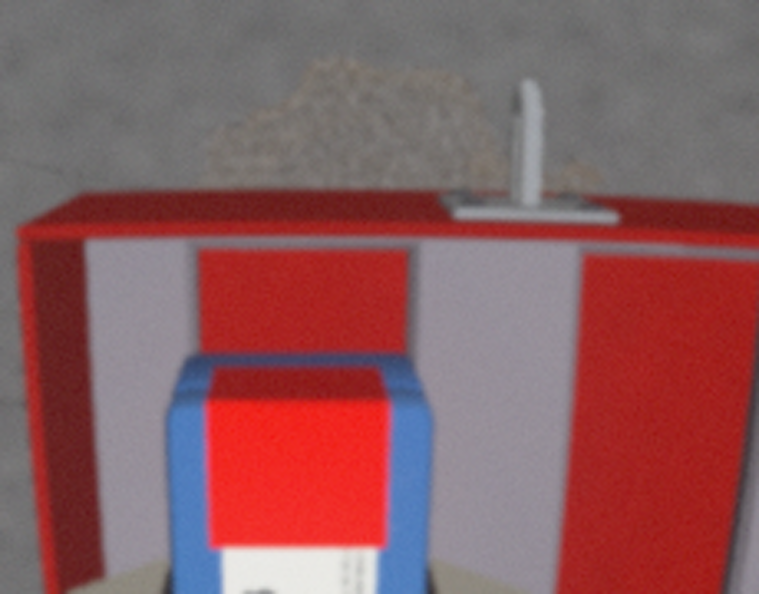

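```bash
python3 - <<'E'
from h import *;import pickle
i=pickle.load(open('w17.pkl','rb'));k=3.3
P=lambda p,z:onz("wrist",((p[0]+.5)/k-.5+190,(p[1]+.5)/k-.5+80),z,i)[:2].round(1)
print("R rim",P((192,245),12),P((416,246),12),P((190,330),12),P((415,330),12))
print("floor",P((198,250),4),P((408,251),4))
print("wall top",P((20,232),56),P((45,500),56))
z=bot.get_obs()["tool_pos"][2]
print("box lid end",P((168,403),z+6.7),P((431,403),z+6.7),"lid label", P((207,400),z+6.7),P((387,400),z+6.7))
print(bot.get_obs()["tool_pos"])
print(mv([529,258.3,31],-.02))
E
```

```text
R rim [476.2 236.7] [477.2 284.1] [494.7 235.4] [495.5 284. ]
floor [478.5 237. ] [479.6 283.1]
wall top [466.  211.6] [516.  211.7]
box lid end [483.5 242.9] [484.1 277.8] lid label [483.2 248.1] [483.6 271.9]
[527.88937782 258.24750112  94.90785454]
(array([-0.01,  6.39,  0.09]), np.float64(0.0), 'rows>=', np.float64(1.0))
```

Call:
apply_moves(rows=[[[0.06,2,0.02],0,3.5],[[0.05,4,0.05],0,3.5],[[0.04,5.2,0.08],0,3.5],[[0.04,6,0.09],0,3.5],[[0.04,6.3,0.09],0,3.5]])

```text
time: 19.92
tool_pos: [529.7, 258.3, 32.1]
tcp_rot: [-1.584, -0.02, -0.02]
contact_force: [-2.8, -3.7, 12.3]
grip_width: 37.8
```

```bash
python3 shot.py w18; python3 -c "
import cv2
s=cv2.imread('pics/w18.png')
cv2.imwrite('pics/w18a.png',cv2.resize(s[80:260,190:420],None,fx=3.3,fy=3.3,interpolation=cv2.INTER_CUBIC))"
```

```text
19.975 [529.7 258.3  32.3] [-1.584 -0.02  -0.02 ] [-1.5 -0.3  0.2] 38.0
```

View pics/w18a.png

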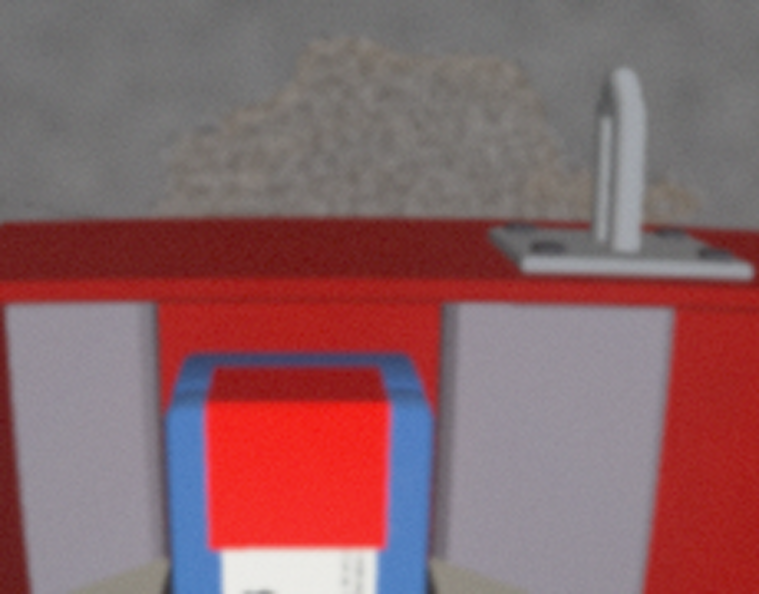

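Call:
apply_moves(rows=[[[0,0.1,0],0,3.5],[[0,0.1,0],0,4.5],[[0,0.1,0],0,4.5],[[0,-2.5,0],0,4.5],[[0,-6,0],0,4.5]])

```text
time: 20.6
tool_pos: [528.0, 258.9, 92.1]
tcp_rot: [-1.585, -0.018, -0.02]
contact_force: [0.9, -0.2, 0.4]
grip_width: 45.0
```

Call:
apply_moves(rows=[[[0,-5,0],0,4.5],[[0,-10,0],0,4.5],[[0,-15,0],0,4.5],[[0,-19,0],0,4.5],[[0,-19,0],0,4.5]])

```text
time: 21.22
tool_pos: [525.9, 262.2, 285.9]
tcp_rot: [-1.582, -0.025, -0.02]
contact_force: [-0.4, 0.7, -1.2]
grip_width: 45.2
```

```bash
python3 shot.py w19; python3 shot.py s6 side 160 80 320 280
```

```text
21.275 [525.1 261.8 283.3] [-1.583 -0.021 -0.02 ] [-0.7 -0.5 -0.5] 45.0
21.325 [524.4 261.6 281.7] [-1.585 -0.018 -0.02 ] [ 0.4  0.7 -0.1] 44.7
k 3.0
```

View pics/w19.png

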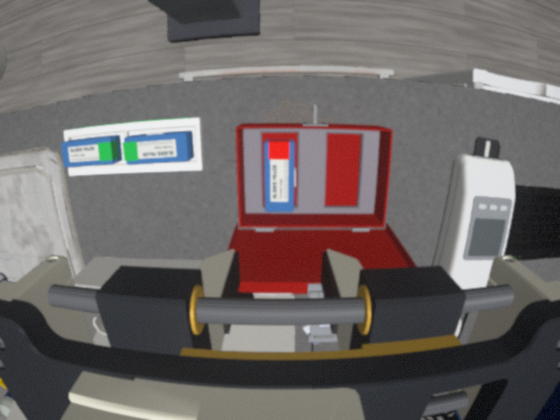

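View pics/s6.png

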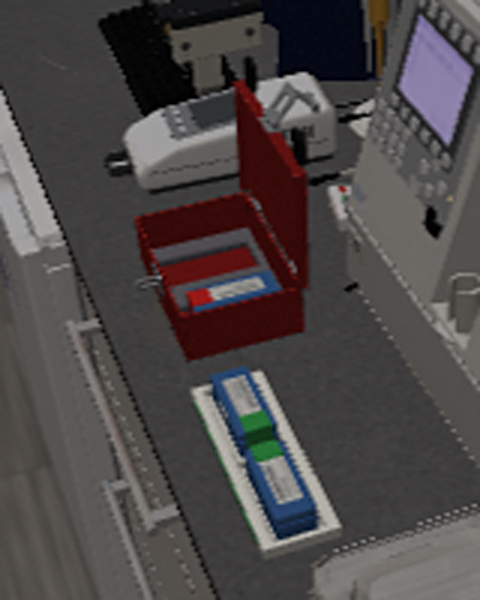

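```bash
python3 - <<'E'
import cv2,numpy as np
s=cv2.imread('pics/w19.png')
cv2.imwrite('pics/w19a.png',cv2.resize(s[115:235,225:400],None,fx=4.5,fy=4.5,interpolation=cv2.INTER_CUBIC))
cv2.imwrite('pics/w19b.png',cv2.resize(s[105:185,50:215],None,fx=4.5,fy=4.5,interpolation=cv2.INTER_CUBIC))
E
python3 -c "
from h import *
print(mv([487,-95,210],-1.589))"
```

```text
(array([ -3.16,   7.61, -35.62]), np.float64(1.569), 'rows>=', np.float64(8.4))
```

View pics/w19a.png

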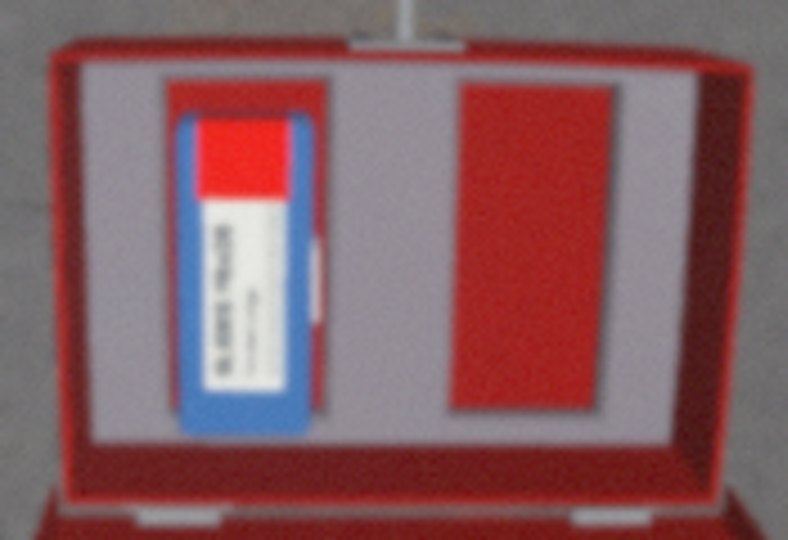

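View pics/w19b.png

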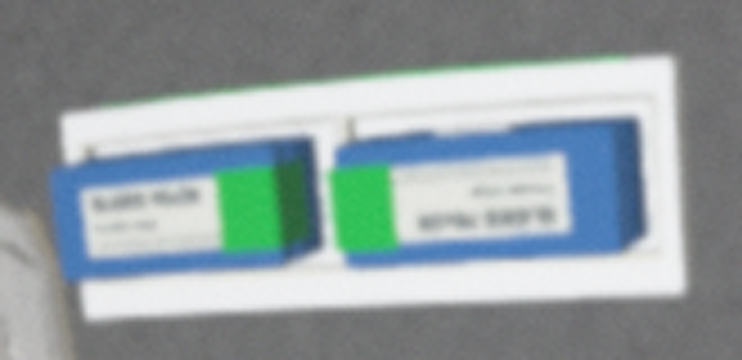

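```bash
python3 - <<'E'
from h import *;import pickle
i=pickle.load(open('w19.pkl','rb'));k=4.5
P=lambda p,z,o:onz("wrist",((p[0]+.5)/k-.5+o[0],(p[1]+.5)/k-.5+o[1]),z,i)[:2]
for z in(36,44):
    C=[P(p,z,(225,115)) for p in[(178,120),(312,120),(309,435),(181,437)]]
    a,b,c,d=C;print("red",z,np.linalg.norm((a+b-c-d)/2),np.linalg.norm((b+c-a-d)/2),np.mean(C,0))
    C=[P(p,z,(50,105)) for p in[(52,172),(275,145),(283,265),(63,282)]]
    a,b,c,d=C;print("green",z,np.linalg.norm((b+c-a-d)/2),np.linalg.norm((a+b-c-d)/2),np.mean(C,0))
    C=[P(p,z,(50,105)) for p in[(335,148),(610,124),(622,250),(343,265)]]
    a,b,c,d=C;print("filed",z,np.linalg.norm((b+c-a-d)/2),np.linalg.norm((a+b-c-d)/2),np.mean(C,0))
print("rpk",P((168,78),12,(225,115)),P((329,80),12,(225,115)),P((170,414),12,(225,115)),P((326,414),12,(225,115)))
E
```

```text
red 36 89.52886439957233 36.066075580412765 [531.14500408 259.10497755]
green 36 87.93930205476026 36.08405955540468 [485.50363942  -7.35091183]
filed 36 87.41668339142504 35.14492168773489 [487.99895347 101.14008552]
red 44 87.69816389349499 35.32859071159318 [529.26375817 259.25372403]
green 44 86.14110517316882 35.346206947394634 [484.55567542  -1.7536328 ]
filed 44 85.62917309965988 34.42627272070864 [486.99996489 104.51892332]
rpk [476.77623496 238.16287737] [478.22945932 283.62506709] [576.937209   235.35425215] [577.71762982 282.05334689]
```

```bash
python3 - <<'E'
from h import *
im=vision.capture("side")[:,:,::-1].copy();cv2.imwrite("pics/s7raw.png",im)
k=8;x0,y0,x1,y1=200,145,265,205
c=cv2.resize(im[y0:y1,x0:x1],None,fx=k,fy=k,interpolation=cv2.INTER_CUBIC)
c0=c.copy()
i=vision.camera_info("side")
def draw(cx,cy,yaw,dx,dy,z,col):
    pts=[]
    for a,b in [(-dx,dy),(dx,dy),(dx,-dy),(-dx,-dy)]:
        u=proj("side",[cx+np.cos(yaw)*a-np.sin(yaw)*b,cy+np.sin(yaw)*a+np.cos(yaw)*b,z],i);pts.append([(u[0]+.5-x0)*k,(u[1]+.5-y0)*k])
    cv2.polylines(c,[np.array(pts,int)],True,col,1)
draw(528,300.5,-.02,62,92,56,(255,255,0))
draw(529,259,-.02,43.5,18,36,(0,255,255))
draw(529,259,-.02,43.5,18,44,(255,0,255))
cv2.imwrite("pics/s7.png",c)
E
```

```text
(no output)
```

View pics/s7.png

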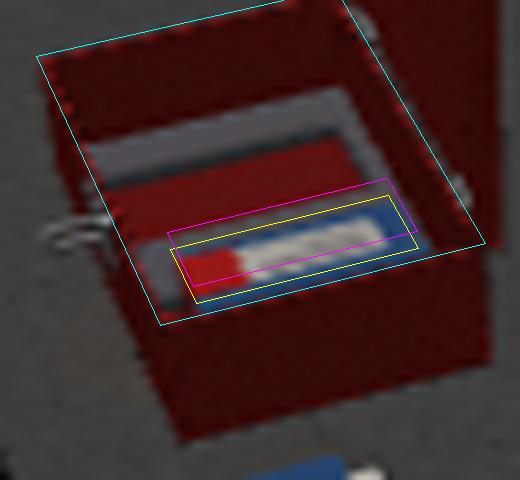

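```bash
python3 shot.py t9 top 120 110 460 280
```

```text
21.425 [524.1 261.4 280.4] [-1.586 -0.015 -0.02 ] [-0.1 -0.1  0.5] 45.1
k 2.3529411764705883
```

View pics/t9.png

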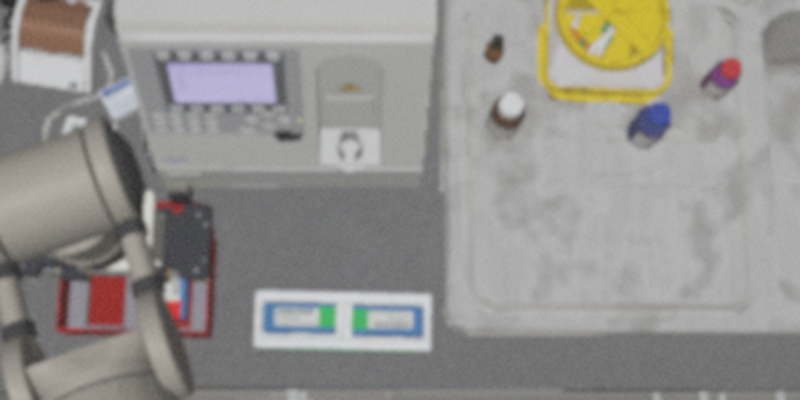

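Call:
apply_moves(rows=[[[-4,-2,0],0,4.5],[[-8,-2,0],0,4.5],[[-8,-2,0],0,4.5]])

```text
time: 21.8
tool_pos: [441.5, 263.3, 298.4]
tcp_rot: [-1.586, -0.013, -0.018]
contact_force: [0.4, 0.0, 0.2]
grip_width: 45.2
```

```bash
python3 shot.py s9 side 160 80 320 280; python3 -c "
from plant import order
print(order.close_job())"
```

```text
21.85 [443.  263.3 298.6] [-1.586 -0.014 -0.019] [ 1.2 -1.2  0.8] 44.9
k 3.0
the job is handed in; nothing more can be done
None
```

View pics/s9.png

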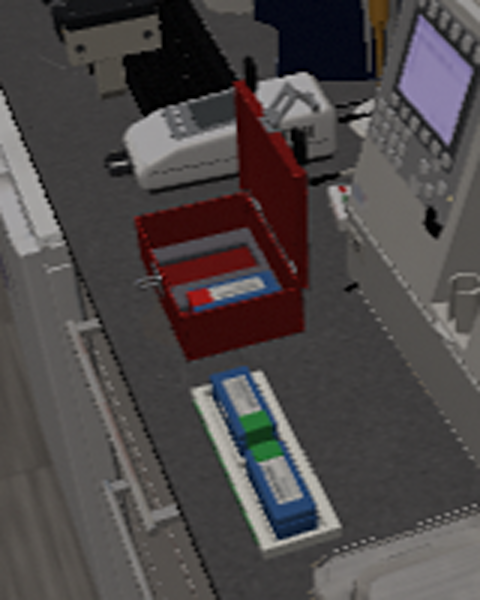

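I flipped the hasp up to about 2.5 rad and raised the lid to about 1.65 rad. Then I put the green-tagged box in the tray's empty pocket and the red-tagged one in the quarantine box's right pocket, and handed in at about 21.9 s.

- **Last checks:** the final side picture shows the lid standing open, the hasp up and clear, and both boxes in their pockets. The filed box and bottles looked unmoved in the last top picture. The gripper was about 0.3 m up with nothing touching it.
- **Disagreements:**
    - Both boxes touched down 2–3 mm higher than I had worked out, the green one with about 30 N.
    - One wrist picture made the red box look about 2 mm too long and about 3 mm behind its pocket's centre. The side picture shows it lying flat.
    - The tool tilted by about 1° to 1.5° while carrying the boxes.
- **Not checked at the end:** the timer was hidden behind the arm and the lid. No move went near it.

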